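Tip the used capsules into the caddy and lay the teaspoons away

ROBOT

A 6-joint arm with a two-finger parallel gripper is mounted at the origin on a cart in front of the work surface, level with it; the furniture and walls round the work are solid. World frame = base frame: x ahead of the robot, y to its left, z up, the work surface at z = 0. Lengths are in mm, angles in degrees, forces in N, time in s.
With the tool pointing down it reaches from about 300 to 850 mm from the base axis. Payload 4.2 kg.
Tool frame: the origin (TCP) lies at the very end of the fingers, on their centre line; the grasp point (between the pads) lies 19 mm behind it (env.grasp_offset is the distance from the TCP to the grasp point, in mm); z points along the fingers, y is the line along which they close (so a half turn about z gives the same grasp; the last joint's range is limited). The gripper opens to 91 mm and grips with 3 to 60 N. Pads are 32 mm wide; open, the fingers measure 118 mm over their backs; the gripper's body (76 mm by 178 mm) begins 60 mm behind the grasp point.
Start: joints at [69.672, 18.312, 89.639, -0, 72.044, -1.146], TCP at [188.936, 543.09, 213.976] pointing down, gripper open.
Joint ranges: [-177.97, 177.97], [-48.28, 115.42], [12.27, 149.76], [-77.06, 257.06], [2.81, 150.46], [-146.56, 146.56]. Speed limits (degrees/s): [147.25, 147.25, 180, 180, 180, 180].

INTERFACE

Orientations are given as [roll, pitch, yaw] about the fixed x, y, z axes, in that order (R = Rz(yaw) Ry(pitch) Rx(roll)).
In Python, from workcell import env, eyes gives the robot as it stands.
- The arm moves only by the tool send_rows, never from a script. Its arguments are lists of equal length, an entry for each row: "grip": the opening, from -1 (shut) to 1 (fully open), so that 0 is half open; "xyz": the shift along the world's x, y, z in m, a list of three; "yaw": the turn about the world's z in degrees. A call has 1 to 8 rows; each row is the pose to reach, as a shift and turn from the pose commanded when the call began; what a row does not reach only later rows make up. A row lasts 1/12 s, in which the tool goes at most 41.7 mm and 7.16 degrees, less where a joint would pass 70% of its speed; a pose out of reach is approached as far as the arm can. A call with a gripper value outside its range is refused whole. The fingers move at their own pace and stop on an object; "grip_force" is the grip in N (left out, the last holds). Time passes only in rows, so rows that repeat a pose let the fingers close. It gives the time, the measured TCP pose, the force, the opening and the grip force at its end, in the units of the state.
- env.state(): the state, without advancing time (a new reading comes with each control period).
- eyes.grab_frame(name): name is "scene" or "top" or "wrist"; returns a dict with "frame" (420x560x3 uint8, red, green, blue), "fx", "fy", "cx", "cy" (pixels), "pose" (4x4, takes a point from camera to world coordinates). Camera axes: x right, y down, z forward; pixel columns grow to the right and rows downward; lengths in mm; the calibration is good to about 2 mm. A picture is of the moment at which its call begins. There is no depth.
- env.job_done(): hands the job in; it is judged then, once.
The state is a dict: "time_s": time; "qpos": joint angles; "qvel": joint speeds; "effort": joint torques, N m; "ee_pos": TCP position; "ee_rot": TCP orientation; "force": force on the tool from outside, world axes, zero at the start; "torque": the same for the moment, N m; "gripper_width": finger opening in mm; "gripper_force": force on a finger pad.
Only numpy, scipy, OpenCV 4.12 (cv2) and the standard library are available. Lean on these libraries where they do the work, as an engineer would, in place of code of your own. Each camera call takes 0.05 s, during which the arm holds its last target. There are 200 camera calls.

TASK

Clear up after coffee: slide the lid of the white caddy open, carry the steel scoop tray over by its bridge handle and tip all the used capsules out of it into the caddy, then slide the lid fully shut and stand the empty tray upright back on its cork mat. Lay every teaspoon flat in the wooden cutlery tray, lengthwise, one to a compartment, with all bowls at the end away from the robot. Leave the pepper mill, salt shaker, drinking glass and small cup where they are.

Things in the scene. Friction and masses are not known exactly. Their poses are not given: they have to be found in the camera images.
- caddy: White caddy for used capsules, fixed, 270 (its x) x 160 mm (its y), walls 5 mm thick, 96 mm high, floor 5 mm; thin guide rails on its long sides rise to 106 mm. Origin: centre of the underside. +x points away from the robot, within 15 degrees. The -x half is the mouth below the lid, inside 130 (x) x 148 mm (y); the +x half is roofed by a fixed deck with free space below.
- caddy_mouth (a point): Centre of the caddy's mouth at the height of the wall tops (96 mm above the worktop); axes as the caddy's.
- lid (a joint): Position in m of the caddy's wooden lid, which slides along the caddy's +x: 0 = fully shut over the mouth, 0.12 = fully open, over the deck. It starts 0 to 10 mm open, stays where it is left and takes about 1.5 N to slide. The lid is 8 mm thick, its top 106 mm above the worktop.
- lid_grip (a point): Centre of the lid's grip, an upright wooden bar standing on the lid: 12 mm thick along the caddy's x, 80 mm long along its y, 30 mm tall (its top 136 mm above the worktop). It stands near the lid's edge that faces the robot and moves with the lid.
- mat: Square cork mat, fixed, 160 x 160 x 4 mm, on which the scoop tray stands at the start. Origin: centre of the underside.
- tray_grip (a point): Loose steel scoop tray, about 0.3 kg: floor 130 (its x) x 108 mm (its y), 4 mm thick; 36 mm walls on three sides, the +x side is open: the pouring lip. A wooden bridge handle spans its middle along y: bar 12 mm thick (x), 108 long, 66 to 90 mm above the underside. This point: centre of the bar, 78 mm above the centre of the underside. Axes are the tray's: x to the lip, z up.
- tray_lip (a point): Middle of the scoop tray's pouring lip, 65 mm in +x from the tray's centre, 2 mm above its underside. At the start the tray stands on the mat with the lip towards the robot's left (+y), within 30 degrees.
- cutlery_tray: Wooden cutlery tray, fixed, 164 (its x) x 166 (its y) x 18 mm, floor 5 mm thick. Three compartments side by side, each 156 mm long (x), 50 mm wide (y), centred at y = -54, 0 and +54 mm; the 4 mm walls between are cut away over the middle 62 mm of their length, for fingers. Origin: centre of the underside; +x points away from the robot, within 20 degrees.
- capsule_1_mid (a point): Centre of a used aluminium coffee capsule (all alike): round, 37 mm across at the rim, tapering to about 24 mm, 28 mm tall, 14 g; it stands rim down in the scoop tray at the start. 3 to 6 capsules are present.
- capsule_2_mid (a point): Centre of a used aluminium coffee capsule (all alike): round, 37 mm across at the rim, tapering to about 24 mm, 28 mm tall, 14 g; it stands rim down in the scoop tray at the start. 3 to 6 capsules are present.
- capsule_3_mid (a point): Centre of a used aluminium coffee capsule (all alike): round, 37 mm across at the rim, tapering to about 24 mm, 28 mm tall, 14 g; it stands rim down in the scoop tray at the start. 3 to 6 capsules are present.
- capsule_4_mid (a point): Centre of a used aluminium coffee capsule (all alike): round, 37 mm across at the rim, tapering to about 24 mm, 28 mm tall, 14 g; it stands rim down in the scoop tray at the start. 3 to 6 capsules are present.
- capsule_5_mid (a point): Centre of a used aluminium coffee capsule (all alike): round, 37 mm across at the rim, tapering to about 24 mm, 28 mm tall, 14 g; it stands rim down in the scoop tray at the start. 3 to 6 capsules are present.
- capsule_6_mid (a point): Centre of a used aluminium coffee capsule (all alike): round, 37 mm across at the rim, tapering to about 24 mm, 28 mm tall, 14 g; it stands rim down in the scoop tray at the start. 3 to 6 capsules are present.
- spoon_1_mid (a point): Centre of a steel teaspoon (all alike), 132 mm long (its x), 26 mm wide, 9 mm high, 20 g, lying flat on the worktop, half-way up it. Its +x points to the bowl end, z up. At this point it can be gripped across its width. 2 or 3 teaspoons are present.
- spoon_1_bowl (a point): Point in the same teaspoon's bowl, 50 mm in +x from its centre.
- spoon_2_mid (a point): Centre of a steel teaspoon (all alike), 132 mm long (its x), 26 mm wide, 9 mm high, 20 g, lying flat on the worktop, half-way up it. Its +x points to the bowl end, z up. At this point it can be gripped across its width. 2 or 3 teaspoons are present.
- spoon_2_bowl (a point): Point in the same teaspoon's bowl, 50 mm in +x from its centre.
- spoon_3_mid (a point): Centre of a steel teaspoon (all alike), 132 mm long (its x), 26 mm wide, 9 mm high, 20 g, lying flat on the worktop, half-way up it. Its +x points to the bowl end, z up. At this point it can be gripped across its width. 2 or 3 teaspoons are present.
- spoon_3_bowl (a point): Point in the same teaspoon's bowl, 50 mm in +x from its centre.
- pepper_mill: Bystander: brown turned wooden pepper mill, 46 mm across, 127 mm tall. Origin: centre of the underside.
- salt_shaker: Bystander: glass salt shaker with white top, 42 mm across, 80 mm tall. Origin: centre of the underside.
- drinking_glass: Bystander: clear drinking glass, 81 mm across, 93 mm tall. Origin: centre of the underside.
- small_cup: Bystander: small white handleless cup, 64 mm across, 36 mm tall. Origin: centre of the underside.
Mind the look-alikes: they are no part of the job. What is shaped like the part that bears spoon_1_mid but turquoise is not meant.

How it is judged:
By the outcome, as a careful person would: the job done as asked, in the order asked, and still so for the second after the job is handed in, with the robot touching nothing.
Of capsule_1, capsule_2, capsule_3, capsule_4, capsule_5, capsule_6 only 3 to 6 are there at a start; the rules pass over those that are not, and their reading is None.
Of spoon_1, spoon_2, spoon_3 only 2 to 3 are there at a start; the rules pass over those that are not, and their reading is None.
At some moment in a run one of spoon_1, spoon_2 may be knocked a few centimetres aside while the robot is not near it.
It also fails if it takes over 200 s, if anything falls off the work surface, if the arm or the gripper's body presses on something with over 40 N, if the wrist force passes 120 N, or if a joint passes its speed limit or range.

## Working session

There is one attempt and no reset: what is moved stays moved. The work goes in short steps, Python scripts to look and compute and a tool call to move; the robot and the scene stay as the last step left them, time stands still between calls to the robot, and variables do not carry over. Pictures are saved under pics/ and viewed, at most 14 in all, crops included, and the job is handed in when it is done.

Besides the shell and the picture viewer there is one more tool, called after ">>>" as name(argument=value, ...), one argument or row to a line, values as JSON. send_rows: Moves the arm, as the interface text tells. Its arguments: {"type":"object","properties":{"grip":{"type":"array"},"xyz":{"type":"array"},"yaw":{"type":"array"},"grip_force":{"type":"number"}},"required":["grip","xyz","yaw"]}

```bash
ls; mkdir -p pics; python3 - <<'E'
from workcell import env, eyes
import cv2,pickle
print([a for a in dir(env) if a[0]!='_'],env.state())
d={}
for n in("scene","top"):
    f=eyes.grab_frame(n);d[n]=f;cv2.imwrite(f"pics/{n}0.png",cv2.resize(f["frame"][:,:,::-1],(800,600)))
    print(n,f["fx"],f["fy"],f["cx"],f["cy"],f["pose"].round(3))
pickle.dump(d,open("f0.pkl","wb"))
E
```

```text
pics
['Unreachable', 'grasp_offset', 'job_done', 'state'] {'time_s': 0.0, 'qpos': array([ 6.96732843e+01,  1.83511069e+01,  8.97082476e+01, -7.50395240e-04,
        7.20431686e+01, -1.14584230e+00]), 'qvel': array([-0.07536772,  0.03581317,  0.04994772,  0.07526083, -0.08803626,
       -0.01971432]), 'effort': array([-7.62525688e-04, -4.12459981e+01, -2.31975889e+01,  7.26536172e-02,
        4.55107063e-02, -1.17400205e-04]), 'ee_pos': array([188.739271  , 542.59190845, 213.1131595 ]), 'ee_rot': array([-1.79897483e+02, -1.33690880e-03,  1.60819357e+02]), 'force': array([-0.1576756 , -0.08299976,  0.93529845]), 'torque': array([ 0.03068662, -0.00346296, -0.04101895]), 'gripper_force': 0.0, 'gripper_width': 91.28698965183308}
scene 421.2301170495071 421.2301170495071 273.8710762990616 210.06123402699464 [[ 7.52000e-01 -3.86000e-01  5.34000e-01 -2.48405e+02]
 [-6.59000e-01 -4.59000e-01  5.96000e-01 -7.63262e+02]
 [ 1.60000e-02 -8.00000e-01 -6.00000e-01  9.43766e+02]
 [ 0.00000e+00  0.00000e+00  0.00000e+00  1.00000e+00]]
top 482.5011631651221 482.5011631651221 281.8992341030881 214.4823520190593 [[ 3.510000e-01 -8.570000e-01  3.780000e-01 -2.102300e+01]
 [-9.360000e-01 -3.240000e-01  1.340000e-01 -1.016760e+02]
 [ 8.000000e-03 -4.010000e-01 -9.160000e-01  1.395074e+03]
 [ 0.000000e+00  0.000000e+00  0.000000e+00  1.000000e+00]]
```

View pics/top0.png

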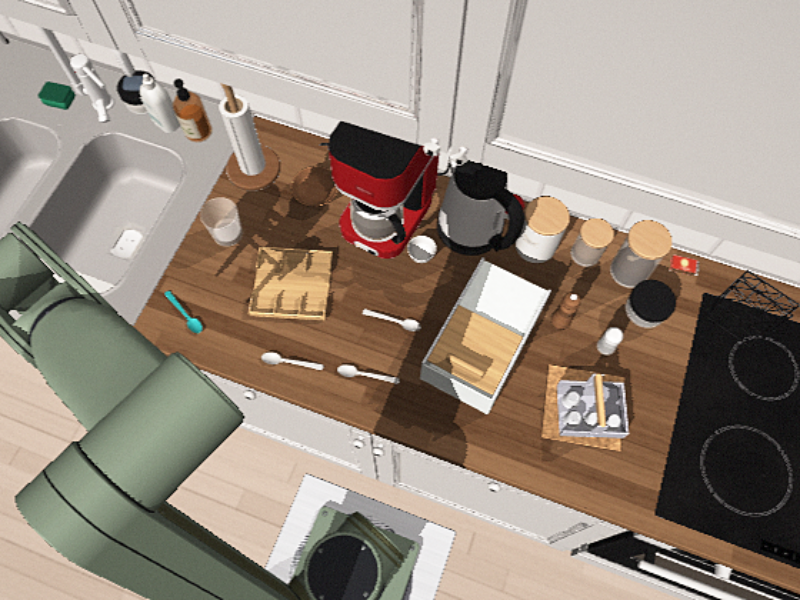

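View pics/scene0.png

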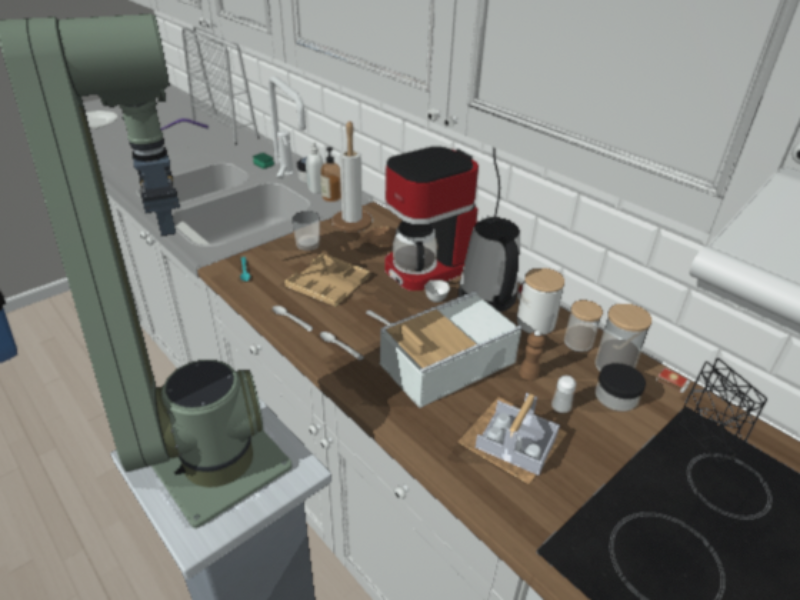

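Top view (800x600 px): teaspoon candidates are steel spoons at (391,320), (291,361) and (367,374). The turquoise one at (184,312) is the decoy. Caddy is at (487,335), tray on mat at (590,406) and cutlery tray at (292,283). Glass (222,222), cup (422,248), mill (566,310) and salt (610,341) stay put. Next is a close crop to confirm.

```bash
cat > h.py <<'E'
import numpy as np,cv2,pickle
def ray(f,u,v,z):
    P=f["pose"];d=P[:3,:3]@[(u-f["cx"])/f["fx"],(v-f["cy"])/f["fy"],1];o=P[:3,3]
    return (o+d*(z-o[2])/d[2]).round(1)
def proj(f,p):
    P=f["pose"];q=P[:3,:3].T@(np.array(p)-P[:3,3]);return (q[:2]/q[2]*f["fx"]+[f["cx"],f["cy"]]).round(1)
E
python3 - <<'E'
import pickle,cv2
from h import *
t=pickle.load(open("f0.pkl","rb"))["top"]
im=t["frame"][:,:,::-1]
cv2.imwrite("pics/c1.png",cv2.resize(im[160:280,100:300],(800,480),interpolation=cv2.INTER_CUBIC))
cv2.imwrite("pics/c2.png",cv2.resize(im[175:325,280:450],(680,600),interpolation=cv2.INTER_CUBIC))
E
```

```text
(no output)
```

View pics/c1.png

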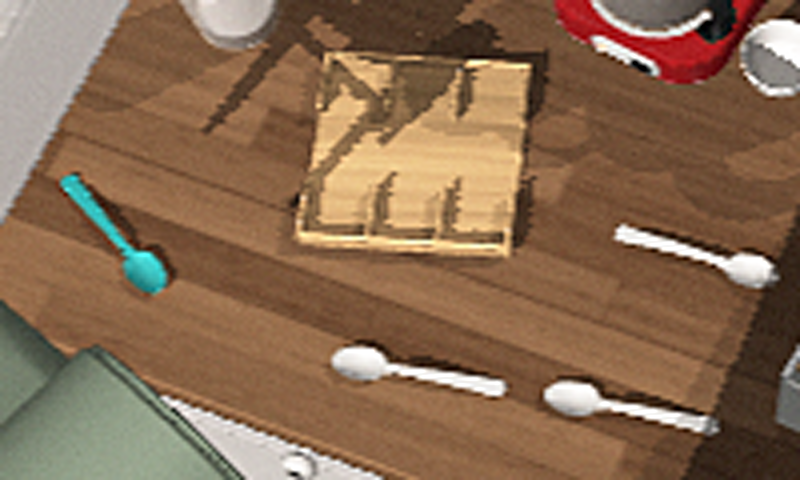

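View pics/c2.png

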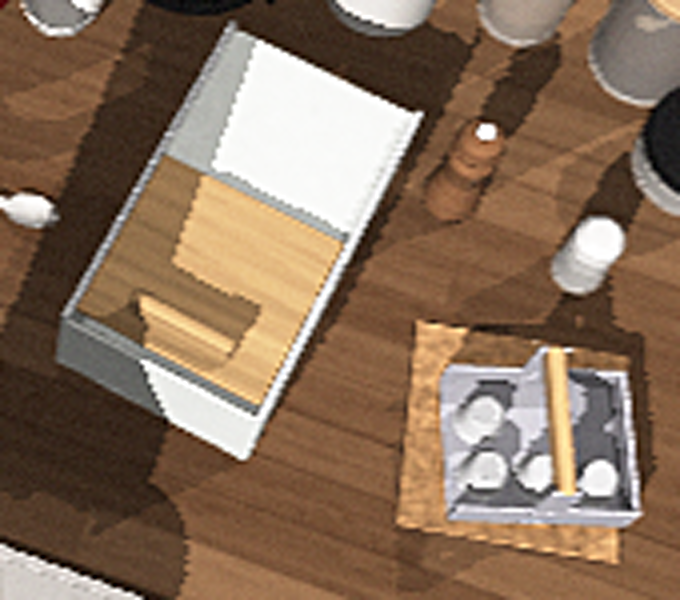

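Three steel teaspoons confirmed in the crop, and the decoy is turquoise. Four capsules show in the tray, with the lip to the left (+y).

```bash
python3 - <<'E'
from h import *
d=pickle.load(open("f0.pkl","rb"));t=d["top"];s=d["scene"]
a=lambda u,v,z:ray(t,100+(u+.5)/4-.5,160+(v+.5)/4-.5,z)
b=lambda u,v,z:ray(t,280+(u+.5)/4-.5,175+(v+.5)/4-.5,z)
ang=lambda p,q:np.degrees(np.arctan2(q[1]-p[1],q[0]-p[0])).round(1)
# spoon masks
hsv=cv2.cvtColor(t["frame"],cv2.COLOR_RGB2HSV)
m=((hsv[...,1]<60)&(hsv[...,2]>110)).astype(np.uint8)
n,l,st,c=cv2.connectedComponentsWithStats(m)
for i in range(1,n):
    x,y,w,h,A=st[i]
    if 100<x+w/2<300 and 160<y<280 and 60<A<600: 
        vu=np.argwhere(l==i);P=np.array([ray(t,u,v,4.5) for v,u in vu])[:,:2]
        mu=P.mean(0);e=np.linalg.svd(P-mu)[2][0];k=(P-mu)@e
        print("sp",st[i],mu.round(1),"mid",(mu+e*(k.min()+k.max())/2).round(1),"len",np.ptp(k).round(),"bowl->",(e*np.sign(-np.median(k)+ (k.min()+k.max())/2)*-1).round(2),np.degrees(np.arctan2(e[1],e[0])).round(1))
print("A",a(330,362,4.5),a(507,388,4.5));print("B",a(543,397,4.5),a(718,426,4.5));print("C",a(615,233,4.5),a(777,272,4.5))
ct=[a(325,53,18),a(533,63,18),a(297,238,18),a(511,250,18)]
print("cut",*ct,np.mean(ct,0),ang(ct[2],ct[0]),ang(ct[3],ct[1]),ang(ct[1],ct[0])-90,ang(ct[3],ct[2])-90)
cd=[b(232,22,106),b(422,115,106),b(65,313,106),b(258,407,106)]
print("caddy",*cd,np.mean(cd,0),ang(cd[2],cd[0]),ang(cd[3],cd[1]),ang(cd[1],cd[0])-90)
mt=[b(416,322,4),b(628,357,4),b(397,527,4),b(617,564,4)]
print("mat",*mt,np.mean(mt,0),ang(mt[2],mt[0]))
br=[b(555,348,94),b(568,492,94)];print("bar",*br,np.mean(br,0),ang(br[1],br[0]))
g=[b(140,295,136),b(238,352,136)];print("grip",*g)
for nm,u,v in(("mill",450,212),("salt",572,285)):print(nm,b(u,v,0))
print("cup",a(775,75,20),"glass",a(232,40,0))
# check in scene view
for nm,p in(("bar",[*np.mean(br,0)[:2],94]),("cadN",cd[2]),("cadR",cd[3]),("cut",[*np.mean(ct,0)[:2],5])):print(nm,proj(s,p)*800/560)
E
```

```text
sp [285 165  21  19 290] [704.5 112.1] mid [703.3 111.9] len 70.0 bowl-> [0.99 0.13] -172.4
sp [254 216  41  16 178] [517.  106.7] mid [516.6 114.5] len 131.0 bowl-> [ 0.05 -1.  ] -87.1
sp [183 247  44  12 194] [348.6 286. ] mid [350.4 276.5] len 134.0 bowl-> [-0.18  0.98] -79.5
sp [236 255  44  14 192] [378.7 126.4] mid [380.4 115.5] len 134.0 bowl-> [-0.16  0.99] -81.0
A [334.7 343.7   4.5] [363.1 209.7   4.5]
B [366.1 181.4   4.5] [391.4  49.7   4.5]
C [510.5 180.9   4.5] [524.4  50.8   4.5]
cut [569.3 456.2  18. ] [620.4 295.6  18. ] [414.3 406.7  18. ] [463.6 247.9  18. ] [516.9 351.6  18. ] 17.7 16.9 17.700000000000003 17.200000000000003
caddy [676.4 -30.9 106. ] [ 652.5 -185.9  106. ] [414.4   8.2 106. ] [ 397.1 -139.9  106. ] [535.1   -87.125 106.   ] -8.5 -10.2 -8.799999999999997
mat [ 536.4 -235.2    4. ] [ 566.2 -392.8    4. ] [ 379.8 -264.9    4. ] [ 409.9 -421.3    4. ] [ 473.075 -328.55     4.   ] 10.7
bar [ 516.5 -324.    94. ] [ 418.6 -357.7   94. ] [ 467.55 -340.85   94.  ] 19.0
grip [435.  -38.4 136. ] [ 419.6 -114.5  136. ]
mill [ 634.9 -236.     0. ]
salt [ 609.5 -339.9    0. ]
cup [678.4 109.   20. ] glass [560.9 539.9   0. ]
bar [521.42857143 410.42857143]
cadN [381.         327.71428571]
cadR [422.         366.71428571]
cut [327.71428571 279.42857143]
```

>>> send_rows(
  grip=[1, 1, 1, 1, 1, 1, 1, 1],
  xyz=[
    [0.01, -0.03, 0],
    [0.025, -0.065, 0],
    [0.04, -0.104, 0],
    [0.055, -0.142, 0],
    [0.07, -0.18, 0],
    [0.085, -0.218, 0],
    [0.1, -0.256, 0],
    [0.114, -0.295, 0],
  ],
  yaw=[-5, -10, -15, -20, -25, -30, -35, -40],
)

```text
time_s: 0.77
ee_pos: [303.0, 246.2, 213.8]
ee_rot: [180.0, 0.0, 120.6]
force: [-0.0, 0.3, -0.4]
gripper_width: 91.1
gripper_force: 0.0
```

>>> send_rows(
  grip=[1, 1, 1, 1, 1, 1, 1, 1],
  xyz=[
    [0.015, -0.038, 0],
    [0.03, -0.076, 0],
    [0.045, -0.114, 0],
    [0.06, -0.152, 0],
    [0.075, -0.19, 0],
    [0.09, -0.228, 0],
    [0.1, -0.26, 0],
    [0.105, -0.275, 0],
  ],
  yaw=[-5, -10, -15, -20, -25, -30, -35, -40],
)

```text
time_s: 1.43
ee_pos: [408.7, -30.4, 213.8]
ee_rot: [180.0, 0.1, 80.4]
force: [0.3, -0.2, 0.3]
gripper_width: 91.1
gripper_force: 0.0
```

```bash
python3 - <<'E'
from h import *
from workcell import env,eyes
f=eyes.grab_frame("wrist");pickle.dump(f,open("w1.pkl","wb"))
cv2.imwrite("pics/w1.png",cv2.resize(f["frame"][:,:,::-1],(800,600)))
s=env.state();print(s["ee_pos"],s["ee_rot"],f["fx"],f["pose"].round(3))
print(proj(f,[427,-72,136])*800/560,proj(f,[401.7,-66,96])*800/560)
E
```

```text
[409.35148445 -31.19839382 213.73048829] [1.79935576e+02 1.31326631e-01 8.01717070e+01] 321.217077028837 [[ 9.86000e-01 -1.59000e-01 -4.60000e-02  4.20197e+02]
 [-1.66000e-01 -9.48000e-01 -2.70000e-01  4.59300e+01]
 [-0.00000e+00  2.74000e-01 -9.62000e-01  3.85069e+02]
 [ 0.00000e+00  0.00000e+00  0.00000e+00  1.00000e+00]]
[445.28571429 371.        ] [401.28571429 343.42857143]
```

View pics/w1.png

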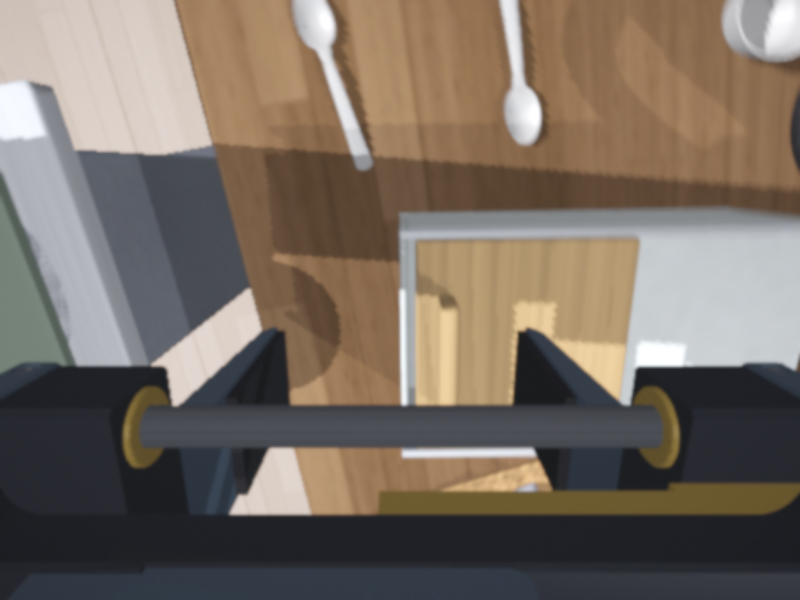

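```bash
python3 - <<'E'
from h import *
f=pickle.load(open("w1.pkl","rb"));k=.7
for n,u,v,z in(("grip end near edge",439,307,136),("grip far edge",457,307,136),("near left wall corner outer",401,212,96),("rail far-ish outer",735,207,106),("near wall bottom right",402,457,96),("near wall mid",402,340,96),("lid right edge left end",638,237,106),("lid right edge lower",628,380,106)):print(n,ray(f,u*k,v*k,z))
E
```

```text
grip end near edge [429.  -32.3 136. ]
grip far edge [439.1 -34.  136. ]
near left wall corner outer [416.   20.1  96. ]
rail far-ish outer [613.6  -9.2 106. ]
near wall bottom right [ 387.6 -153.1   96. ]
near wall mid [402.6 -63.7  96. ]
lid right edge left end [555.9 -17.7 106. ]
lid right edge lower [ 546.9 -112.9  106. ]
```

>>> send_rows(
  grip=[1, 1, 1, 1, 1, 1, 1, 1],
  xyz=[
    [0.01, -0.02, 0],
    [0.019, -0.041, 0],
    [0.019, -0.041, -0.02],
    [0.019, -0.041, -0.045],
    [0.019, -0.041, -0.07],
    [0.019, -0.041, -0.09],
    [0.019, -0.041, -0.1],
    [0.019, -0.041, -0.1],
  ],
  yaw=[1, 1, 1, 1, 1, 1, 1, 1],
)

```text
time_s: 2.15
ee_pos: [424.7, -67.0, 111.6]
ee_rot: [-179.6, -0.0, 81.9]
force: [0.1, 0.2, 0.1]
gripper_width: 90.8
gripper_force: 0.0
```

>>> send_rows(
  grip=[-0.6, -1, -1, -1, -1, -1, -1, -1],
  xyz=[
    [0, 0, 0],
    [0, 0, 0],
    [0, 0, 0],
    [0, 0, 0],
    [0, 0, 0],
    [0, 0, 0],
    [0, 0, 0],
    [0, 0, 0],
  ],
  yaw=[0, 0, 0, 0, 0, 0, 0, 0],
  grip_force=15,
)

```text
time_s: 2.82
ee_pos: [427.0, -67.9, 114.1]
ee_rot: [180.0, 0.0, 81.8]
force: [0.1, 0.1, 0.7]
gripper_width: 40.8
gripper_force: 0.0
```

>>> send_rows(
  grip=[-1, -1, -1, -1, -1, -1, -1, -1],
  xyz=[
    [0.005, -0.0008, 0],
    [0.015, -0.0024, 0],
    [0.03, -0.0048, 0],
    [0.045, -0.0071, 0],
    [0.06, -0.0095, 0],
    [0.075, -0.0119, 0],
    [0.09, -0.0143, 0],
    [0.1, -0.0158, 0],
  ],
  yaw=[0, 0, 0, 0, 0, 0, 0, 0],
)

```text
time_s: 3.48
ee_pos: [528.7, -83.4, 113.8]
ee_rot: [-180.0, -0.1, 81.7]
force: [-2.0, 2.1, 3.3]
gripper_width: 11.8
gripper_force: 15.0
```

>>> send_rows(
  grip=[-1, -1, -1, -1, -1],
  xyz=[
    [0.005, -0.0008, 0],
    [0.01, -0.0016, 0],
    [0.014, -0.0022, 0],
    [0.018, -0.0028, 0],
    [0.018, -0.0028, 0],
  ],
  yaw=[0, 0, 0, 0, 0],
)

```text
time_s: 3.9
ee_pos: [540.0, -85.1, 113.7]
ee_rot: [-179.3, -0.1, 81.8]
force: [-12.1, 6.4, 9.1]
gripper_width: 12.1
gripper_force: 15.0
```

>>> send_rows(
  grip=[0, 0, 0, 0, 0, 0, 0.3, 0.3],
  xyz=[
    [0, 0, 0],
    [0, 0, 0],
    [0, 0, 0],
    [0, 0, 0.01],
    [0, 0, 0.04],
    [0, 0, 0.07],
    [0, 0, 0.1],
    [0, 0, 0.11],
  ],
  yaw=[0, 0, 0, 0, 0, 0, 0, 0],
)

```text
time_s: 4.57
ee_pos: [547.5, -87.4, 229.6]
ee_rot: [179.4, 0.1, 81.8]
force: [0.5, 0.0, 0.5]
gripper_width: 55.9
gripper_force: 0.0
```

>>> send_rows(
  grip=[0.6, 0.6, 0.6, 0.6, 0.6, 0.6, 0.6, 0.6],
  xyz=[
    [-0.01, -0.02, 0],
    [-0.02, -0.05, 0],
    [-0.03, -0.08, 0],
    [-0.04, -0.11, 0],
    [-0.05, -0.14, 0],
    [-0.06, -0.17, 0],
    [-0.06, -0.2, 0],
    [-0.07, -0.23, 0],
  ],
  yaw=[7, 14, 21, 28, 35, 42, 49, 56],
)

```text
time_s: 5.23
ee_pos: [475.3, -318.5, 224.1]
ee_rot: [180.0, 0.1, 138.2]
force: [0.8, 0.6, 0.6]
gripper_width: 72.7
gripper_force: 0.0
```

>>> send_rows(
  grip=[0.6, 0.6, 0.6, 0.6, 0.6, 0.6, 0.6, 0.6],
  xyz=[
    [0, -0.01, 0],
    [0, -0.02, 0],
    [0, -0.026, 0],
    [0, -0.026, 0],
    [0, -0.026, 0],
    [0, -0.026, 0],
    [0, -0.026, 0],
    [0, -0.026, 0],
  ],
  yaw=[7, 14, 21, 28, 35, 42, 49, 56],
)

```text
time_s: 5.9
ee_pos: [474.8, -342.9, 223.9]
ee_rot: [-180.0, -0.0, -165.8]
force: [0.6, 0.5, -0.1]
gripper_width: 73.1
gripper_force: 0.0
```

```bash
python3 - <<'E'
from h import *
from workcell import env,eyes
f=eyes.grab_frame("wrist");g=eyes.grab_frame("top");pickle.dump((f,g),open("w2.pkl","wb"))
a=cv2.resize(f["frame"][:,:,::-1],(560,420));b=cv2.resize(g["frame"][150:360,280:400,::-1],(240,420))
cv2.imwrite("pics/w2.png",np.hstack([a,b]))
s=env.state();print(s["ee_pos"],s["ee_rot"],s["qpos"].round(1))
print(proj(f,[467.5,-340.9,94]))
E
```

```text
[ 474.84901343 -342.81070255  223.9205948 ] [-1.79980791e+02 -1.43469487e-02 -1.66199661e+02] [ -36.9   18.9   87.3   -0.    73.8 -140.7]
[283.8 196.1]
```

View pics/w2.png

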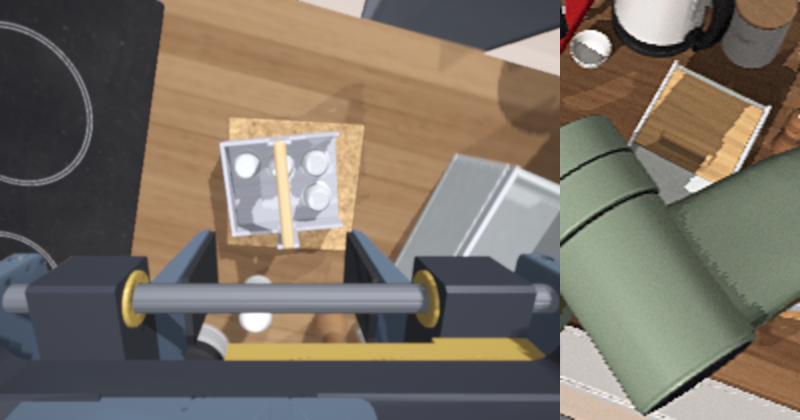

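```bash
python3 - <<'E'
from h import *
f,g=pickle.load(open("w2.pkl","rb"))
a=ray(f,280,143,94);b=ray(f,287,245,94);print(a,b,(a+b)/2,np.degrees(np.arctan2(*(b-a)[1::-1])))
# lip/back wall tops z=40
for u,v in((221,143),(335,135),(231,237),(341,228)):print(ray(f,u,v,40))
for u,v in((229,118),(364,126),(227,246),(349,250)):print("mat",ray(f,u,v,4))
E
```

```text
[ 419.7 -356.7   94. ] [ 515.7 -325.2   94. ] [ 467.7  -340.95   94.  ] 18.165956529225518
[ 439.3 -418.    40. ]
[ 400.7 -300.4   40. ]
[ 543.1 -385.1   40. ]
[ 500.5 -262.8   40. ]
mat [ 412.8 -420.3    4. ]
mat [ 382.6 -264.1    4. ]
mat [ 571.3 -390.     4. ]
mat [ 537.4 -233.6    4. ]
```

>>> send_rows(
  grip=[0.3, 0.3, 0.3, 0.3, 0.3, 0.3, 0.3, 0.3],
  xyz=[
    [-0.007, 0.002, 0],
    [-0.007, 0.002, -0.03],
    [-0.007, 0.002, -0.06],
    [-0.007, 0.002, -0.09],
    [-0.007, 0.002, -0.12],
    [-0.007, 0.002, -0.14],
    [-0.007, 0.002, -0.15],
    [-0.007, 0.002, -0.15],
  ],
  yaw=[4, 4, 4, 4, 4, 4, 4, 4],
)

```text
time_s: 6.67
ee_pos: [466.7, -339.7, 71.7]
ee_rot: [179.8, -0.2, -162.3]
force: [-0.1, 0.5, 0.7]
gripper_width: 59.2
gripper_force: 0.0
```

>>> send_rows(
  grip=[-0.8, -1, -1, -1, -1, -1, -1, -1],
  xyz=[
    [0, 0, 0],
    [0, 0, 0],
    [0, 0, 0],
    [0, 0, 0],
    [0, 0, 0],
    [0, 0, 0],
    [0, 0, 0],
    [0, 0, 0],
  ],
  yaw=[0, 0, 0, 0, 0, 0, 0, 0],
  grip_force=25,
)

```text
time_s: 7.33
ee_pos: [468.1, -340.9, 74.3]
ee_rot: [-179.9, 0.0, -162.2]
force: [-0.7, -1.9, 0.4]
gripper_width: 11.9
gripper_force: 25.0
```

>>> send_rows(
  grip=[-1, -1, -1, -1],
  xyz=[
    [0, 0, 0],
    [0, 0, 0],
    [0, 0, 0],
    [0, 0, 0],
  ],
  yaw=[0, 0, 0, 0],
)

```text
time_s: 7.67
ee_pos: [468.2, -340.8, 74.3]
ee_rot: [-180.0, 0.0, -162.2]
force: [-0.8, -1.3, 2.8]
gripper_width: 11.9
gripper_force: 25.0
```

>>> send_rows(
  grip=[-1, -1, -1, -1, -1, -1, -1, -1],
  xyz=[
    [0, 0, 0.003],
    [0, 0, 0.008],
    [0, 0, 0.016],
    [0, 0, 0.028],
    [0, 0, 0.044],
    [0, 0, 0.064],
    [0, 0, 0.08],
    [0, 0, 0.085],
  ],
  yaw=[0, 0, 0, 0, 0, 0, 0, 0],
)

```text
time_s: 8.33
ee_pos: [469.0, -341.2, 161.9]
ee_rot: [-179.8, 0.2, -162.2]
force: [0.2, 0.3, -4.3]
gripper_width: 12.1
gripper_force: 25.0
```

>>> send_rows(
  grip=[-1, -1, -1, -1, -1, -1, -1, -1],
  xyz=[
    [0, 0.003, 0.005],
    [0, 0.009, 0.013],
    [0, 0.018, 0.022],
    [-0.002, 0.03, 0.03],
    [-0.004, 0.045, 0.036],
    [-0.006, 0.06, 0.04],
    [-0.008, 0.075, 0.04],
    [-0.01, 0.09, 0.04],
  ],
  yaw=[-2, -6, -11, -16, -22, -28, -34, -40],
)

```text
time_s: 9.0
ee_pos: [457.4, -249.5, 198.7]
ee_rot: [180.0, -0.1, 157.5]
force: [-0.4, 0.2, -4.1]
gripper_width: 11.6
gripper_force: 25.0
```

>>> send_rows(
  grip=[-1, -1, -1, -1, -1, -1, -1, -1],
  xyz=[
    [-0.002, 0.015, 0],
    [-0.004, 0.03, 0],
    [-0.006, 0.045, 0],
    [-0.008, 0.06, 0],
    [-0.01, 0.075, 0],
    [-0.012, 0.09, 0],
    [-0.014, 0.105, 0],
    [-0.016, 0.12, 0],
  ],
  yaw=[-6, -12, -18, -24, -30, -36, -42, -48],
)

```text
time_s: 9.67
ee_pos: [441.1, -129.5, 198.4]
ee_rot: [-179.9, -0.1, 109.5]
force: [0.8, -0.3, -3.8]
gripper_width: 11.7
gripper_force: 25.0
```

>>> send_rows(
  grip=[-1, -1, -1, -1, -1, -1, -1, -1],
  xyz=[
    [-0.001, 0.013, 0],
    [-0.002, 0.026, 0],
    [-0.004, 0.038, 0],
    [-0.005, 0.048, 0],
    [-0.006, 0.055, 0],
    [-0.006, 0.06, 0],
    [-0.006, 0.06, 0],
    [-0.006, 0.06, 0],
  ],
  yaw=[-6, -12, -17, -22, -26, -28, -29, -29],
)

```text
time_s: 10.33
ee_pos: [435.5, -70.4, 198.7]
ee_rot: [-180.0, 0.0, 80.9]
force: [0.4, -0.2, -3.6]
gripper_width: 11.8
gripper_force: 25.0
```

```bash
python3 - <<'E'
from h import *
from workcell import env,eyes
f=eyes.grab_frame("wrist");g=eyes.grab_frame("top");h=eyes.grab_frame("scene");pickle.dump((f,g,h),open("w3.pkl","wb"))
a=f["frame"][:,:,::-1];b=cv2.resize(h["frame"][180:310,240:390,::-1],(240,208));c=cv2.resize(g["frame"][150:280,250:400,::-1],(240,208))
cv2.imwrite("pics/w3.png",np.hstack([a,np.vstack([b,c,np.zeros((4,240,3),np.uint8)])]))
s=env.state();print(s["ee_pos"],s["ee_rot"],s["qpos"].round(1),s["force"])
E
```

```text
[435.81961864 -70.81368009 198.83337693] [-1.79987725e+02  9.69774204e-03  8.08317479e+01] [-10.7   6.9 107.2  -0.   65.9  -1.5] [ 0.90347765  0.04573572 -3.92747139]
```

View pics/w3.png

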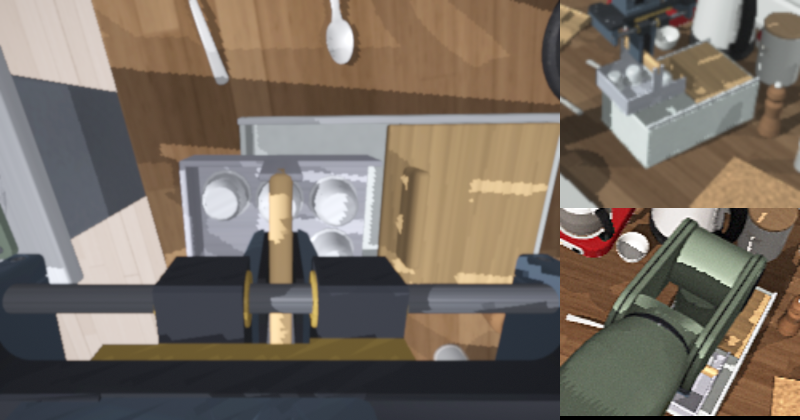

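>>> send_rows(
  grip=[-1, -1, -1, -1, -1, -1],
  xyz=[
    [0, 0, -0.008],
    [0, 0, -0.018],
    [0, 0, -0.027],
    [0, 0, -0.031],
    [0, 0, -0.033],
    [0, 0, -0.033],
  ],
  yaw=[0, 0, 0, 0, 0, 0],
  grip_force=18,
)

```text
time_s: 10.98
ee_pos: [435.5, -70.6, 166.0]
ee_rot: [-179.9, 0.0, 80.8]
force: [-1.6, -0.2, -0.9]
gripper_width: 11.8
gripper_force: 18.0
```

>>> send_rows(
  grip=[-1, -1, -1, -1, -1, -1, -1, -1],
  xyz=[
    [0.0066, -0.001, -0.0029],
    [0.0129, -0.002, -0.0064],
    [0.019, -0.003, -0.0105],
    [0.0246, -0.0039, -0.015],
    [0.0298, -0.0047, -0.02],
    [0.0346, -0.0055, -0.0254],
    [0.0346, -0.0055, -0.0254],
    [0.0346, -0.0055, -0.0254],
  ],
  yaw=[0, 0, 0, 0, 0, 0, 0, 0],
)

```text
time_s: 11.65
ee_pos: [474.2, -76.4, 141.7]
ee_rot: [179.6, -0.0, 80.8]
force: [2.1, -0.1, 5.9]
gripper_width: 19.7
gripper_force: 20.3
```

```bash
python3 - <<'E'
from h import *
from workcell import env,eyes
f=eyes.grab_frame("wrist");h=eyes.grab_frame("scene")
a=f["frame"][:,:,::-1];b=cv2.resize(h["frame"][190:300,250:370,::-1],(240,220),interpolation=cv2.INTER_CUBIC)
cv2.imwrite("pics/w4.png",np.hstack([a,np.vstack([b,np.zeros((200,240,3),np.uint8)])]))
s=env.state();print(s["ee_pos"],s["ee_rot"],s["force"],s["gripper_width"])
E
```

```text
[474.06464157 -76.43771857 141.88915455] [ 1.79601376e+02 -1.58786868e-02  8.08095986e+01] [ 1.52688583 -0.22343178  5.89022609] 19.948788522323955
```

View pics/w4.png

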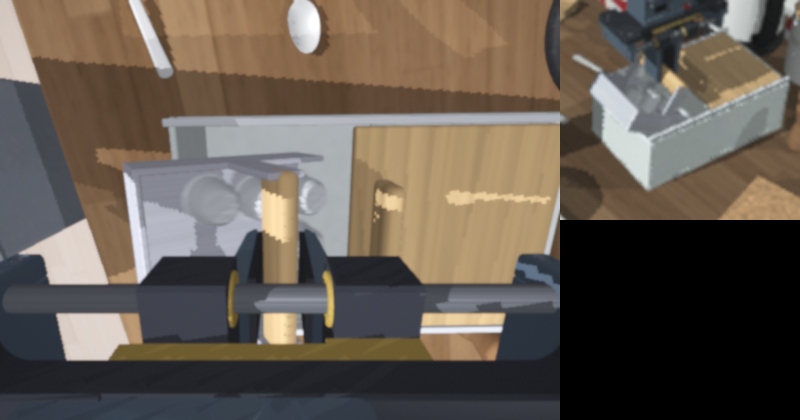

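>>> send_rows(
  grip=[-1, -1, -1, -1, -1, -1, -1, -1],
  xyz=[
    [0.0042, -0.0007, -0.0059],
    [0.008, -0.0013, -0.0121],
    [0.0113, -0.0018, -0.0186],
    [0.0138, -0.0022, -0.0256],
    [0.0159, -0.0025, -0.0324],
    [0.0159, -0.0025, -0.0324],
    [0.0159, -0.0025, -0.0324],
    [0.0159, -0.0025, -0.0324],
  ],
  yaw=[0, 0, 0, 0, 0, 0, 0, 0],
)

```text
time_s: 12.42
ee_pos: [491.5, -79.3, 109.4]
ee_rot: [179.4, -0.0, 80.8]
force: [6.6, -0.6, 3.3]
gripper_width: 22.6
gripper_force: 19.9
```

```bash
python3 - <<'E'
from h import *
from workcell import env,eyes
f=eyes.grab_frame("wrist");h=eyes.grab_frame("scene")
a=f["frame"][:,:,::-1];b=cv2.resize(h["frame"][190:300,250:370,::-1],(240,220),interpolation=cv2.INTER_CUBIC)
cv2.imwrite("pics/w5.png",np.hstack([a,np.vstack([b,np.zeros((200,240,3),np.uint8)])]))
s=env.state();print(s["ee_pos"],s["ee_rot"],s["force"],s["gripper_width"])
E
```

```text
[491.52373972 -79.2904076  109.50891033] [ 1.79380939e+02 -2.14044335e-03  8.08133981e+01] [ 6.61708858 -0.97958022  2.83633044] 22.134454625687162
```

View pics/w5.png

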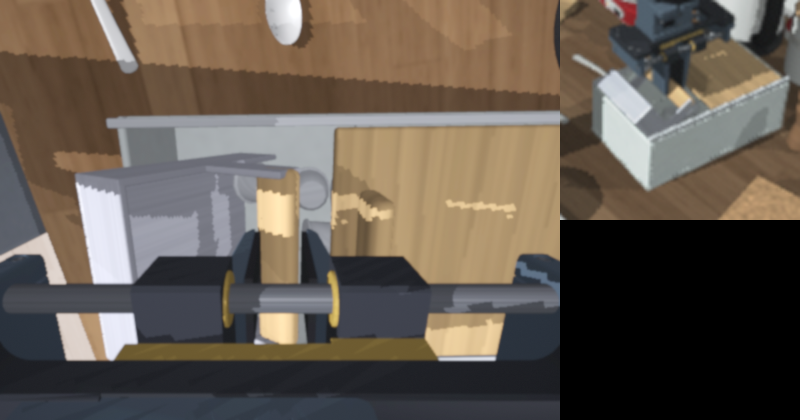

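>>> send_rows(
  grip=[-1, -1, -1, -1, -1, -1, -1, -1],
  xyz=[
    [-0.0046, 0.0007, 0.0138],
    [-0.0079, 0.0012, 0.0203],
    [-0.0079, 0.0012, 0.0203],
    [-0.0021, 0.0003, 0.0068],
    [0, 0, 0],
    [-0.0079, 0.0012, 0.0203],
    [-0.0079, 0.0012, 0.0203],
    [-0.0046, 0.0007, 0.0138],
  ],
  yaw=[0, 0, 0, 0, 0, 0, 0, 0],
)

```text
time_s: 13.18
ee_pos: [494.1, -80.0, 127.5]
ee_rot: [178.3, 0.0, 80.8]
force: [15.5, -1.8, 5.2]
gripper_width: 0.4
gripper_force: 12.3
```

>>> send_rows(
  grip=[-1, -1, -1, -1, -1, -1, -1, -1],
  xyz=[
    [-0.0033, 0.0005, 0.0065],
    [-0.0071, 0.0011, 0.0127],
    [-0.0113, 0.0018, 0.0186],
    [-0.0161, 0.0026, 0.024],
    [-0.0161, 0.0026, 0.024],
    [-0.0161, 0.0026, 0.024],
    [-0.0161, 0.0026, 0.024],
    [-0.0161, 0.0026, 0.024],
  ],
  yaw=[0, 0, 0, 0, 0, 0, 0, 0],
)

```text
time_s: 13.85
ee_pos: [480.6, -77.9, 152.3]
ee_rot: [178.0, 0.0, 80.8]
force: [17.7, -3.4, 11.5]
gripper_width: 0.4
gripper_force: 11.2
```

```bash
python3 - <<'E'
from h import *
from workcell import env,eyes
f=eyes.grab_frame("wrist");h=eyes.grab_frame("scene")
a=f["frame"][:,:,::-1];b=cv2.resize(h["frame"][190:300,250:370,::-1],(240,220),interpolation=cv2.INTER_CUBIC)
cv2.imwrite("pics/w6.png",np.hstack([a,np.vstack([b,np.zeros((200,240,3),np.uint8)])]))
s=env.state();print(s["ee_pos"],s["ee_rot"],s["force"],s["gripper_width"])
E
```

```text
[480.67007312 -77.90707181 152.33139477] [1.77958616e+02 3.76118974e-02 8.08116703e+01] [18.08534416 -3.49677225 11.51908016] 0.46111607149022954
```

View pics/w6.png

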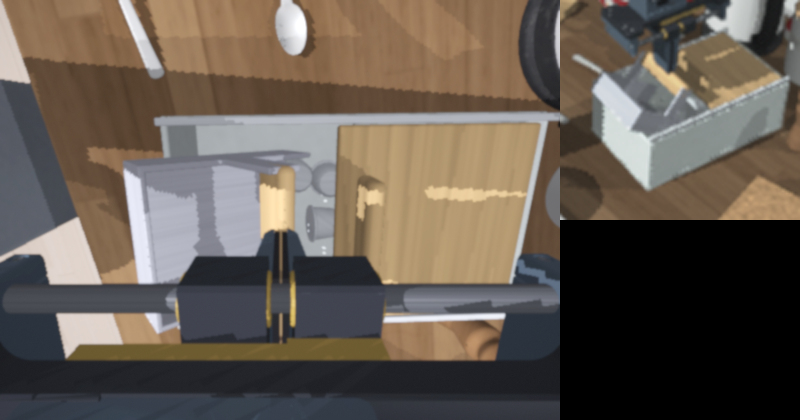

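>>> send_rows(
  grip=[-1, -1, -1, -1, 0, 0.3, 0.3, 0.3],
  xyz=[
    [0.004, 0, 0.003],
    [0.008, -0.001, 0.008],
    [0.012, -0.002, 0.016],
    [0.012, -0.002, 0.03],
    [0.012, -0.002, 0.05],
    [0.012, -0.002, 0.07],
    [0.0, -0.0, 0.09],
    [0, 0, 0.09],
  ],
  yaw=[0, 0, 0, 0, 0, 0, 0, 0],
)

```text
time_s: 14.62
ee_pos: [466.1, -75.2, 239.1]
ee_rot: [179.8, -0.0, 80.8]
force: [1.2, -0.2, 0.4]
gripper_width: 24.0
gripper_force: 0.0
```

```bash
python3 - <<'E'
from h import *
from workcell import env,eyes
f=eyes.grab_frame("wrist");h=eyes.grab_frame("scene")
pickle.dump((f,h),open("w7.pkl","wb"))
a=f["frame"][:,:,::-1];b=cv2.resize(h["frame"][190:300,250:370,::-1],(240,220),interpolation=cv2.INTER_CUBIC)
cv2.imwrite("pics/w7.png",np.hstack([a,np.vstack([b,np.zeros((200,240,3),np.uint8)])]))
s=env.state();print(s["ee_pos"],s["ee_rot"],s["force"],s["gripper_width"])
E
```

```text
[465.61605632 -75.13443427 235.83029914] [ 1.79982381e+02 -6.05268872e-03  8.08175482e+01] [ 0.25782625 -0.06512086  0.21777449] 32.18254955504827
```

View pics/w7.png

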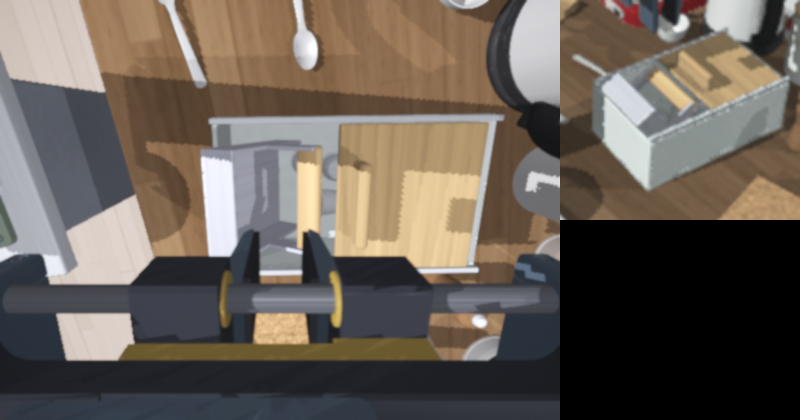

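```bash
python3 - <<'E'
from h import *
f,h=pickle.load(open("w7.pkl","rb"))
def tri(pa,pb):
    A=[];B=[]
    for g,(u,v) in((f,pa),(h,pb)):
        R=g["pose"][:3,:3];d=R@[(u-g["cx"])/g["fx"],(v-g["cy"])/g["fy"],1];d/=np.linalg.norm(d);M=np.eye(3)-np.outer(d,d);A.append(M);B.append(M@g["pose"][:3,3])
    return np.linalg.solve(sum(A),sum(B))
def loc(p):
    d=p[:2]-np.array([402,-65.5]);return [round(float(x),1) for x in(d@[.988,-.156],d@[.156,.988],p[2])]
# far(left) end of bar: wrist (311,148); scene upper-left end of bar
sc=lambda u,v:(250+(u-560)/2,190+v/2)
for n,a,b in(("left end mid",(311,148),sc(652,70)),("lid edge left",(338,124),sc(676,62))):
    p=tri(a,b);print(n,p.round(1),loc(p))
for z in(90,100,110):print(z,loc(ray(f,300,198,z)),loc(ray(f,322,198,z)))
print("lid edge",loc(ray(f,337,200,106)),"near wall",loc(ray(f,212,135,96)))
E
```

```text
left end mid [502.4 -31.  101.9] [93.8, 49.7, 101.9]
lid edge left [543.8 -23.5  90.2] [133.5, 63.6, 90.2]
90 [84.2, -1.5, 90.0] [106.8, -1.6, 90.0]
100 [83.5, 1.0, 100.0] [105.4, 0.9, 100.0]
110 [82.8, 3.5, 110.0] [104.0, 3.4, 110.0]
lid edge [119.3, 0.3, 106.0] near wall [-1.1, 62.2, 96.0]
```

>>> send_rows(
  grip=[0.65, 0.65, 0.65, 0.65, 0.65, 0.65, 0.65, 0.65],
  xyz=[
    [0.0145, -0.0023, 0],
    [0.0145, -0.0023, 0],
    [0.0145, -0.0023, 0],
    [0.0145, -0.0023, -0.01],
    [0.0145, -0.0023, -0.03],
    [0.0145, -0.0023, -0.05],
    [0.0145, -0.0023, -0.07],
    [0.0145, -0.0023, -0.075],
  ],
  yaw=[0, 0, 0, 0, 0, 0, 0, 0],
)

```text
time_s: 15.38
ee_pos: [477.1, -76.9, 157.0]
ee_rot: [-179.5, -0.0, 80.8]
force: [-0.3, 0.4, 0.7]
gripper_width: 75.5
gripper_force: 0.0
```

>>> send_rows(
  grip=[0.65, 0.65],
  xyz=[
    [0, 0, 0],
    [0, 0, 0],
  ],
  yaw=[0, 0],
)

```text
time_s: 15.55
ee_pos: [480.2, -77.5, 161.0]
ee_rot: [-180.0, -0.0, 80.8]
force: [0.3, -0.8, -0.6]
gripper_width: 75.2
gripper_force: 0.0
```

```bash
python3 - <<'E'
from h import *
from workcell import env,eyes
s=env.state();print(s["ee_pos"],s["gripper_width"],s["force"])
f=eyes.grab_frame("wrist");h=eyes.grab_frame("scene")
a=f["frame"][:,:,::-1];b=cv2.resize(h["frame"][190:300,250:370,::-1],(240,220),interpolation=cv2.INTER_CUBIC)
cv2.imwrite("pics/w8.png",np.hstack([a,np.vstack([b,np.zeros((200,240,3),np.uint8)])]))
E
```

```text
[480.16337617 -77.4882315  160.97366666] 75.20965743144157 [ 0.28546574 -0.83288985 -0.61119316]
```

View pics/w8.png

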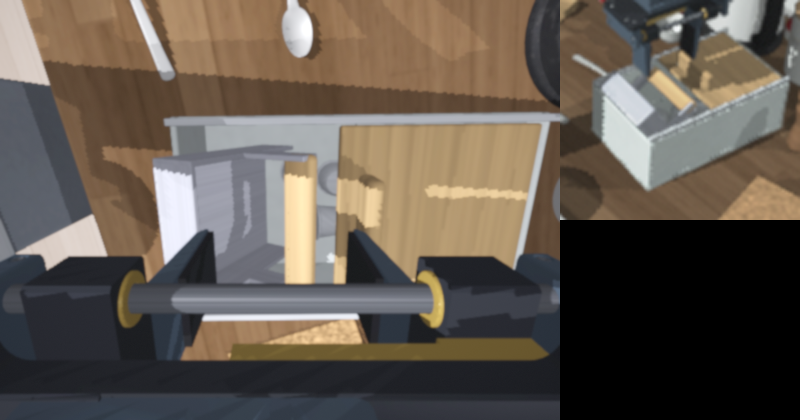

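>>> send_rows(
  grip=[0.65, 0.65, 0.65, 0.65, 0.65, 0.65],
  xyz=[
    [0, 0, -0.012],
    [0, 0, -0.025],
    [0, 0, -0.036],
    [0, 0, -0.043],
    [0, 0, -0.047],
    [0, 0, -0.047],
  ],
  yaw=[0, 0, 0, 0, 0, 0],
)

```text
time_s: 16.15
ee_pos: [480.2, -77.5, 113.9]
ee_rot: [-180.0, -0.0, 80.8]
force: [-0.8, -0.4, -0.1]
gripper_width: 75.1
gripper_force: 0.0
```

>>> send_rows(
  grip=[0.65, 0.65, 0.65, 0.65, 0.65, 0.65, 0.65, 0.65],
  xyz=[
    [-0.003, 0.0005, 0],
    [-0.006, 0.001, 0],
    [-0.009, 0.0014, 0],
    [-0.012, 0.0019, 0],
    [-0.015, 0.0024, 0],
    [-0.018, 0.0029, 0],
    [-0.021, 0.0033, 0],
    [-0.021, 0.0033, 0],
  ],
  yaw=[0, 0, 0, 0, 0, 0, 0, 0],
)

```text
time_s: 16.82
ee_pos: [465.7, -75.3, 117.0]
ee_rot: [179.0, 0.0, 80.8]
force: [10.3, -1.3, 2.0]
gripper_width: 75.2
gripper_force: 5.1
```

>>> send_rows(
  grip=[0.5, 0.35, 0.2, 0.05, -0.1, -0.25, -0.4, -0.6],
  xyz=[
    [0, 0, 0],
    [0, 0, 0.004],
    [0, 0, 0.008],
    [0, 0, 0.012],
    [0, 0, 0.016],
    [0, 0, 0.02],
    [0, 0, 0.025],
    [0, 0, 0.029],
  ],
  yaw=[0, 0, 0, 0, 0, 0, 0, 0],
  grip_force=30,
)

```text
time_s: 17.48
ee_pos: [472.7, -76.6, 150.0]
ee_rot: [178.1, 0.0, 80.8]
force: [18.7, -2.8, 13.0]
gripper_width: 24.9
gripper_force: 9.2
```

>>> send_rows(
  grip=[-1, -1, -1, -1, -1],
  xyz=[
    [0, 0, 0],
    [0, 0, 0],
    [0, 0, 0],
    [0, 0, 0],
    [0, 0, 0],
  ],
  yaw=[0, 0, 0, 0, 0],
)

```text
time_s: 17.9
ee_pos: [475.6, -77.2, 151.6]
ee_rot: [177.6, 0.0, 80.8]
force: [20.6, -2.9, 17.5]
gripper_width: 16.1
gripper_force: 28.3
```

>>> send_rows(
  grip=[-1, -1, -1, -1, -1, -1, -1, -1],
  xyz=[
    [0.005, -0.0008, 0.004],
    [0.01, -0.0016, 0.007],
    [0.014, -0.0022, 0.01],
    [0.014, -0.0022, 0.011],
    [0.012, -0.0019, 0.014],
    [0.01, -0.0016, 0.018],
    [0.008, -0.0013, 0.022],
    [0.008, -0.0013, 0.022],
  ],
  yaw=[0, 0, 0, 0, 0, 0, 0, 0],
)

```text
time_s: 18.57
ee_pos: [465.3, -75.2, 164.9]
ee_rot: [-179.8, -0.0, 80.8]
force: [0.5, -1.6, 0.6]
gripper_width: 12.9
gripper_force: 28.8
```

>>> send_rows(
  grip=[-1, -1, -1, -1, -1, -1, -1, -1],
  xyz=[
    [0, 0, 0],
    [0, 0, 0.002],
    [0, 0, 0.006],
    [0, 0, 0.012],
    [0, 0, 0.02],
    [0, 0, 0.028],
    [0, 0, 0.035],
    [0, 0, 0.035],
  ],
  yaw=[0, 0, 0, 0, 0, 0, 0, 0],
  grip_force=40,
)

```text
time_s: 19.23
ee_pos: [468.8, -75.7, 202.1]
ee_rot: [179.7, -0.0, 80.8]
force: [0.8, -0.0, -2.1]
gripper_width: 11.5
gripper_force: 39.5
```

```bash
python3 - <<'E'
from h import *
from workcell import env,eyes
s=env.state();print(s["ee_pos"],s["gripper_width"],s["force"])
f=eyes.grab_frame("wrist");h=eyes.grab_frame("scene")
pickle.dump((f,h),open("w9.pkl","wb"))
a=f["frame"][:,:,::-1];b=cv2.resize(h["frame"][190:300,250:370,::-1],(240,220),interpolation=cv2.INTER_CUBIC)
cv2.imwrite("pics/w9.png",np.hstack([a,np.vstack([b,np.zeros((200,240,3),np.uint8)])]))
E
```

```text
[468.82169716 -75.73250853 202.09723425] 11.509382549748755 [ 0.82766734 -0.03620243 -2.09395916]
```

View pics/w9.png

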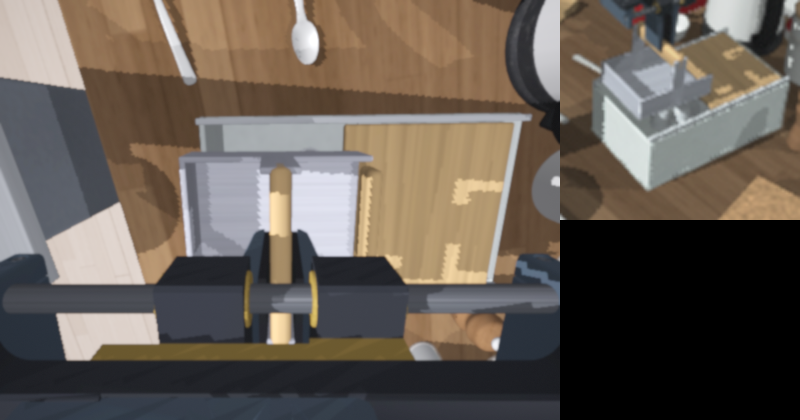

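>>> send_rows(
  grip=[-1, -1, -1, -1, -1, -1, -1, -1],
  xyz=[
    [-0.005, 0.001, 0.002],
    [-0.013, 0.002, 0.006],
    [-0.022, 0.003, 0.01],
    [-0.03, 0.002, 0.012],
    [-0.03, -0.008, 0.012],
    [-0.03, -0.02, 0.012],
    [-0.028, -0.033, 0.012],
    [-0.026, -0.048, 0.012],
  ],
  yaw=[0, 0, 1, 4, 8, 13, 19, 25],
)

```text
time_s: 20.0
ee_pos: [440.1, -123.5, 212.4]
ee_rot: [180.0, -0.0, 106.2]
force: [0.4, 0.3, -3.4]
gripper_width: 11.5
gripper_force: 39.5
```

>>> send_rows(
  grip=[-1, -1, -1, -1, -1, -1, -1, -1],
  xyz=[
    [0.002, -0.016, 0],
    [0.004, -0.032, 0],
    [0.006, -0.048, 0],
    [0.009, -0.064, 0],
    [0.012, -0.08, 0],
    [0.015, -0.096, 0],
    [0.018, -0.112, 0],
    [0.021, -0.128, 0],
  ],
  yaw=[6, 12, 18, 24, 30, 36, 42, 48],
)

```text
time_s: 20.67
ee_pos: [461.3, -251.8, 212.3]
ee_rot: [180.0, -0.0, 154.1]
force: [0.5, 0.2, -3.0]
gripper_width: 11.7
gripper_force: 39.5
```

>>> send_rows(
  grip=[-1, -1, -1, -1, -1, -1, -1, -1],
  xyz=[
    [0.002, -0.015, 0],
    [0.004, -0.03, 0],
    [0.006, -0.045, 0],
    [0.008, -0.058, 0],
    [0.01, -0.068, 0],
    [0.011, -0.075, 0],
    [0.011, -0.076, 0],
    [0.011, -0.076, 0],
  ],
  yaw=[6, 12, 18, 24, 29, 33, 36, 37],
)

```text
time_s: 21.33
ee_pos: [472.4, -327.5, 212.0]
ee_rot: [180.0, -0.0, -169.1]
force: [-0.9, 0.8, -3.0]
gripper_width: 11.7
gripper_force: 39.5
```

>>> send_rows(
  grip=[-1, -1, -1, -1, -1, -1, -1, -1],
  xyz=[
    [0, 0, -0.015],
    [0, 0, -0.04],
    [0, 0, -0.065],
    [0, 0, -0.085],
    [0, 0, -0.1],
    [0, 0, -0.11],
    [0, 0, -0.115],
    [0, 0, -0.115],
  ],
  yaw=[0, 0, 0, 0, 0, 0, 0, 0],
)

```text
time_s: 22.0
ee_pos: [472.7, -327.0, 96.4]
ee_rot: [179.9, -0.1, -169.2]
force: [-0.5, 0.1, -3.0]
gripper_width: 11.9
gripper_force: 39.5
```

>>> send_rows(
  grip=[-1, -1, -1, -1, -1, -1],
  xyz=[
    [0, 0, -0.003],
    [0, 0, -0.006],
    [0, 0, -0.009],
    [0, 0, -0.011],
    [0, 0, -0.011],
    [0, 0, -0.011],
  ],
  yaw=[0, 0, 0, 0, 0, 0],
)

```text
time_s: 22.5
ee_pos: [473.8, -328.2, 86.7]
ee_rot: [-179.9, 0.1, -169.2]
force: [0.3, -2.1, 0.3]
gripper_width: 11.5
gripper_force: 39.7
```

>>> send_rows(
  grip=[-1, -1, -1, -1],
  xyz=[
    [0, 0, -0.002],
    [0, 0, -0.004],
    [0, 0, -0.004],
    [0, 0, -0.004],
  ],
  yaw=[0, 0, 0, 0],
)

```text
time_s: 22.83
ee_pos: [474.6, -329.4, 84.3]
ee_rot: [-179.7, 0.2, -169.2]
force: [-1.7, -4.0, 9.5]
gripper_width: 12.0
gripper_force: 40.0
```

>>> send_rows(
  grip=[-1, -1, -1, -1],
  xyz=[
    [0, 0, -0.002],
    [0, 0, -0.004],
    [0, 0, -0.004],
    [0, 0, -0.004],
  ],
  yaw=[0, 0, 0, 0],
)

```text
time_s: 23.17
ee_pos: [474.6, -329.4, 84.2]
ee_rot: [-179.6, 0.2, -169.2]
force: [-7.8, 1.4, 31.1]
gripper_width: 11.6
gripper_force: 40.1
```

>>> send_rows(
  grip=[-1, -1, -0.3, -0.1, 0, 0, 0, 0],
  xyz=[
    [0, 0, 0.004],
    [0, 0, 0.007],
    [0, 0, 0.007],
    [0, 0, 0.007],
    [0, 0, 0.007],
    [0, 0, 0.007],
    [0, 0, 0.007],
    [0, 0, 0.02],
  ],
  yaw=[0, 0, 0, 0, 0, 0, 0, 0],
)

```text
time_s: 23.83
ee_pos: [471.7, -326.4, 95.5]
ee_rot: [179.7, -0.2, -169.2]
force: [-0.3, 0.8, -0.5]
gripper_width: 45.3
gripper_force: 0.0
```

>>> send_rows(
  grip=[0, 0, 0, 0, 0, 0, 0, 0],
  xyz=[
    [0, 0, 0.03],
    [0, 0, 0.065],
    [0, 0.01, 0.1],
    [0, 0.03, 0.12],
    [0.005, 0.05, 0.12],
    [0.01, 0.07, 0.12],
    [0.015, 0.09, 0.12],
    [0.02, 0.11, 0.12],
  ],
  yaw=[0, 0, -5, -12, -19, -26, -33, -40],
)

```text
time_s: 24.5
ee_pos: [493.3, -216.6, 218.0]
ee_rot: [180.0, -0.0, 150.5]
force: [0.5, -0.5, -0.4]
gripper_width: 45.8
gripper_force: 0.0
```

>>> send_rows(
  grip=[0, 0, 0, 0, 0, 0, 0, 0],
  xyz=[
    [0.006, 0.016, 0],
    [0.012, 0.032, 0],
    [0.018, 0.048, 0],
    [0.024, 0.064, 0],
    [0.03, 0.08, 0],
    [0.036, 0.1, 0],
    [0.042, 0.12, 0],
    [0.047, 0.133, 0],
  ],
  yaw=[-7, -14, -21, -28, -35, -42, -49, -56],
)

```text
time_s: 25.17
ee_pos: [540.4, -82.8, 217.7]
ee_rot: [-180.0, -0.0, 94.5]
force: [-0.0, -0.0, 0.0]
gripper_width: 45.7
gripper_force: 0.0
```

```bash
python3 - <<'E'
from h import *
from workcell import env,eyes
s=env.state();print(s["ee_pos"],s["ee_rot"],s["gripper_width"])
t=eyes.grab_frame("top");h=eyes.grab_frame("scene");pickle.dump((t,h),open("w10.pkl","wb"))
# bar wood mask in scene near the mat
hsv=cv2.cvtColor(h["frame"],cv2.COLOR_RGB2HSV)
print(proj(h,[475,-328,94]),proj(h,[475,-328,4]),proj(t,[475,-328,94]))
for n,p in(("mat",[475,-328,4]),("barL",[421,-339,94]),("barR",[528,-318,94])):print(n,proj(h,p),proj(t,p))
E
```

```text
[540.42398164 -82.78769492 217.70240326] [-1.79983166e+02 -4.82928729e-02  9.45158904e+01] 45.72241235789621
[363.  283.3] [358.5 305.2] [416.1 275.4]
mat [358.5 305.2] [408.2 284. ]
barL [353.3 295.4] [415.2 294.5]
barR [372.2 272.4] [417.3 257.3]
```

>>> send_rows(
  grip=[0, 0, 0, 0, 0, 0, 0, 0],
  xyz=[
    [0, -0.003, 0],
    [0, -0.003, 0],
    [0, -0.003, -0.03],
    [0, -0.003, -0.06],
    [0, -0.003, -0.085],
    [0, -0.003, -0.1],
    [0, -0.003, -0.103],
    [0, -0.003, -0.103],
  ],
  yaw=[-7, -13.5, -13.5, -13.5, -13.5, -13.5, -13.5, -13.5],
)

```text
time_s: 25.93
ee_pos: [539.4, -88.0, 114.0]
ee_rot: [-179.9, 0.0, 81.4]
force: [0.4, -0.2, 0.8]
gripper_width: 45.6
gripper_force: 0.0
```

>>> send_rows(
  grip=[-1, -1, -1, -1, -1, -1, -1, -1],
  xyz=[
    [0, 0, 0],
    [0, 0, 0],
    [0, 0, 0],
    [0, 0, 0],
    [0, 0, 0],
    [0, 0, 0],
    [0, 0, 0],
    [0, 0, 0],
  ],
  yaw=[0, 0, 0, 0, 0, 0, 0, 0],
  grip_force=15,
)

```text
time_s: 26.6
ee_pos: [539.7, -87.4, 115.5]
ee_rot: [-180.0, 0.0, 81.4]
force: [-3.3, 0.7, 5.6]
gripper_width: 12.0
gripper_force: 15.0
```

>>> send_rows(
  grip=[-1, -1, -1, -1, -1, -1, -1, -1],
  xyz=[
    [-0.005, 0.0008, 0],
    [-0.015, 0.0024, 0],
    [-0.03, 0.0048, 0],
    [-0.045, 0.0071, 0],
    [-0.06, 0.0095, 0],
    [-0.075, 0.0119, 0],
    [-0.09, 0.0143, 0],
    [-0.1, 0.0158, 0],
  ],
  yaw=[0, 0, 0, 0, 0, 0, 0, 0],
)

```text
time_s: 27.27
ee_pos: [439.2, -72.4, 115.5]
ee_rot: [179.9, 0.1, 81.4]
force: [1.0, -3.9, 2.6]
gripper_width: 11.6
gripper_force: 15.0
```

>>> send_rows(
  grip=[-1, -1, -1, -1, -1, -1],
  xyz=[
    [-0.005, 0.0008, 0],
    [-0.01, 0.0016, 0],
    [-0.015, 0.0024, 0],
    [-0.02, 0.0032, 0],
    [-0.025, 0.004, 0],
    [-0.025, 0.004, 0],
  ],
  yaw=[0, 0, 0, 0, 0, 0],
)

```text
time_s: 27.77
ee_pos: [421.1, -69.6, 115.6]
ee_rot: [179.1, 0.1, 81.3]
force: [13.1, -7.7, -9.9]
gripper_width: 12.2
gripper_force: 15.0
```

>>> send_rows(
  grip=[0, 0, 0, 0, 0, 0, 0, 0],
  xyz=[
    [0, 0, 0],
    [0, 0, 0],
    [0, 0, 0],
    [0, 0, 0],
    [0.002, 0, 0.01],
    [0.005, 0, 0.04],
    [0.005, 0, 0.075],
    [0.005, 0, 0.1],
  ],
  yaw=[0, 0, 0, 0, 0, 0, 0, 0],
)

```text
time_s: 28.43
ee_pos: [420.1, -67.3, 216.8]
ee_rot: [180.0, -0.0, 81.3]
force: [0.6, -0.4, -0.4]
gripper_width: 45.8
gripper_force: 0.0
```

>>> send_rows(
  grip=[0, 0, 0, 0, 0, 0, 0, 0],
  xyz=[
    [0.004, -0.015, 0],
    [0.008, -0.03, 0],
    [0.012, -0.045, 0],
    [0.016, -0.06, 0],
    [0.02, -0.075, 0],
    [0.024, -0.09, 0],
    [0.027, -0.105, 0],
    [0.03, -0.12, 0],
  ],
  yaw=[7, 14, 21, 28, 35, 42, 49, 56],
)

```text
time_s: 29.1
ee_pos: [449.7, -187.8, 214.4]
ee_rot: [180.0, -0.1, 137.7]
force: [0.3, -0.3, -0.1]
gripper_width: 45.5
gripper_force: 0.0
```

>>> send_rows(
  grip=[0, 0, 0, 0, 0, 0, 0, 0],
  xyz=[
    [0.003, -0.02, 0],
    [0.006, -0.04, 0],
    [0.01, -0.06, 0],
    [0.014, -0.08, 0],
    [0.018, -0.1, 0],
    [0.021, -0.12, 0],
    [0.023, -0.138, 0],
    [0.023, -0.138, 0],
  ],
  yaw=[7, 14, 21, 28, 35, 42, 49, 53],
)

```text
time_s: 29.77
ee_pos: [473.2, -328.1, 214.0]
ee_rot: [180.0, -0.1, -169.5]
force: [0.1, 0.5, 0.3]
gripper_width: 45.5
gripper_force: 0.0
```

```bash
python3 - <<'E'
from h import *
from workcell import env,eyes
s=env.state();print(s["ee_pos"],s["ee_rot"],s["gripper_width"])
f=eyes.grab_frame("wrist");h=eyes.grab_frame("scene");pickle.dump((f,h),open("w11.pkl","wb"))
hsv=cv2.cvtColor(f["frame"],cv2.COLOR_RGB2HSV)
print(proj(f,[473,-328,94]))
# bar: wood colour contiguous in wrist view; tray steel: low saturation
for v in range(110,245,12):
    r=hsv[v,180:400];print(v,"".join("w" if 8<a[0]<28 and a[1]>70 and a[2]>150 else "b" if 8<a[0]<28 and a[1]>60 else "s" if a[1]<50 and a[2]>100 else "." for a in r[::3]))
E
```

```text
[ 473.17831799 -328.08063067  213.95396045] [ 1.79991020e+02 -5.14242973e-02 -1.69508884e+02] 45.51802400254735
[280.  205.3]
110 wwwwwwwwwwwwwwwwwwwwwwwwwwwwwwwwwwwwwwwwwwwwwwwwwwwbwbwwwbbbbwwwwwwwwwwwww
122 wwwwwwwwwwwwwwwwwwwwwwwwwwwwwwwwwwwwwwwwwwwwwwwwwwwwwwwwwwbbbwwwwwwwwwwwww
134 wwwwwwwwwwwwwwwwwwwwwwwwwwwwwwwwwwwwwwwwwwwwwwwwwwwwwwwwwbbbbwwwwwwwwwwwww
146 wwwwwwwwwwwwwwssssssssssssssssssss.ssssssssssssssssss.wwwwwwwwwwwwwwwwwwww
158 wwwwwwwwwwwwwwssssssssssssssssssbwww.sssssssssssssssswwwwwwwwwwwwwwwwwwwww
170 wwwwwwwwwwwwwwssssssssssssssssssbwww.sssssssssssssssswwwwbbbwwwwwwwwwwwwww
182 wwwwwwwwwwbbwwssssssssssssssssssswwwssssssssssssssssswwwwwwwwwwwwwwwwwwwww
194 wwwwwwwwwwwbww.sssssssssssssssssswwwssssssssssssssssswwwwwwwwwwwwwwwwwwwww
206 wwwwwwwwwwwbwwwsssssssssssssssssswwwssssssssssssssssswwwwwwwwwwwwwwwwwwwww
218 wwwwwwwwwwwbbwwsssssssssssssssssswwwssssssssssssssssbwwwwwwwwwwwwwwwwwwwww
230 wwwwwwwwwwwwbwwss.ssssssssssssssswwwssssssssssssss.sswwwwwwwwwwwwwwwwwwwwb
242 wwwwwwwwwwwws.......bwwwwwwwwwws.www.swwwwwwwwwb.......swwwwwwwwwwwwwwbbbs
```

>>> send_rows(
  grip=[0, 0, 0, 0, 0, 0, 0, 0],
  xyz=[
    [0, 0, -0.03],
    [0, 0, -0.06],
    [0, 0, -0.09],
    [0, 0, -0.115],
    [0, 0, -0.13],
    [0, 0, -0.138],
    [0, 0, -0.138],
    [0, 0, -0.138],
  ],
  yaw=[0, 0, 0, 0, 0, 0, 0, 0],
)

```text
time_s: 30.53
ee_pos: [473.5, -325.4, 77.4]
ee_rot: [180.0, 0.0, -169.7]
force: [-0.8, -0.3, 0.8]
gripper_width: 45.7
gripper_force: 0.0
```

>>> send_rows(
  grip=[-1, -1, -1, -1, -1, -1, -1, -1],
  xyz=[
    [0, 0, 0],
    [0, 0, 0],
    [0, 0, 0],
    [0, 0, 0],
    [0, 0, 0],
    [0, 0, 0],
    [0, 0, 0],
    [0, 0, 0],
  ],
  yaw=[0, 0, 0, 0, 0, 0, 0, 0],
  grip_force=25,
)

```text
time_s: 31.2
ee_pos: [473.4, -326.0, 77.4]
ee_rot: [-180.0, 0.0, -169.7]
force: [-0.5, -0.5, 3.3]
gripper_width: 11.9
gripper_force: 25.0
```

>>> send_rows(
  grip=[-1, -1, -1, -1, -1, -1, -1, -1],
  xyz=[
    [0, 0, 0.004],
    [0, 0, 0.012],
    [0, 0, 0.02],
    [0, 0, 0.024],
    [0, 0, 0.024],
    [0, 0, 0.024],
    [0, 0, 0.024],
    [0, 0, 0.024],
  ],
  yaw=[0, 0, 0, 0, 0, 0, 0, 0],
)

```text
time_s: 31.87
ee_pos: [472.9, -325.5, 100.6]
ee_rot: [180.0, -0.0, -169.7]
force: [0.0, 0.5, -3.8]
gripper_width: 11.7
gripper_force: 25.0
```

>>> send_rows(
  grip=[-1, -1, -1, -1, -1, -1, -1, -1],
  xyz=[
    [0, 0, -0.005],
    [0, 0, -0.01],
    [0, 0, -0.015],
    [0, 0, -0.019],
    [0, 0, -0.022],
    [0, 0, -0.024],
    [0, 0, -0.025],
    [0, 0, -0.025],
  ],
  yaw=[0, 0, 0, 0, 0, 0, 0, 0],
)

```text
time_s: 32.53
ee_pos: [472.9, -325.4, 77.4]
ee_rot: [180.0, -0.0, -169.7]
force: [-3.4, 2.1, 5.8]
gripper_width: 11.7
gripper_force: 25.0
```

>>> send_rows(
  grip=[-0.5, -0.2, 0, 0, 0, 0, 0, 0],
  xyz=[
    [0, 0, 0],
    [0, 0, 0],
    [0, 0, 0],
    [0, 0, 0],
    [0, 0, 0],
    [0, 0, 0.02],
    [0, 0, 0.06],
    [0, 0, 0.1],
  ],
  yaw=[0, 0, 0, 0, 0, 0, 0, 0],
)

```text
time_s: 33.2
ee_pos: [472.3, -325.0, 175.6]
ee_rot: [179.8, -0.2, -169.7]
force: [1.1, 0.2, 0.6]
gripper_width: 45.6
gripper_force: 0.0
```

>>> send_rows(
  grip=[0, 0, 0, 0, 0, 0, 0, 0],
  xyz=[
    [-0.005, 0.02, 0.03],
    [-0.01, 0.05, 0.04],
    [-0.015, 0.08, 0.04],
    [-0.02, 0.11, 0.04],
    [-0.025, 0.14, 0.04],
    [-0.03, 0.17, 0.04],
    [-0.04, 0.21, 0.04],
    [-0.05, 0.25, 0.04],
  ],
  yaw=[-7, -14, -21, -28, -35, -42, -49, -56],
)

```text
time_s: 33.87
ee_pos: [424.7, -81.5, 216.0]
ee_rot: [180.0, 0.0, 135.2]
force: [0.5, 0.3, -0.6]
gripper_width: 45.5
gripper_force: 0.0
```

>>> send_rows(
  grip=[0, 0, 0, 0, 0, 0, 0, 0],
  xyz=[
    [-0.01, 0.02, 0],
    [-0.02, 0.05, 0],
    [-0.03, 0.08, 0],
    [-0.04, 0.11, 0],
    [-0.045, 0.14, 0],
    [-0.05, 0.15, 0],
    [-0.05, 0.15, 0],
    [-0.05, 0.15, 0],
  ],
  yaw=[-7, -14, -20, -20, -20, -20, -20, -20],
)

```text
time_s: 34.53
ee_pos: [375.2, 67.3, 216.1]
ee_rot: [180.0, 0.0, 115.6]
force: [0.1, 0.1, 0.9]
gripper_width: 45.6
gripper_force: 0.0
```

```bash
cat > sp.py <<'E'
from h import *
from workcell import env,eyes
def blobs(t,z,box=None,lo=60):
    hsv=cv2.cvtColor(t["frame"],cv2.COLOR_RGB2HSV)
    m=((hsv[...,1]<60)&(hsv[...,2]>110)).astype(np.uint8)
    n,l,st,c=cv2.connectedComponentsWithStats(m)
    for i in range(1,n):
        if not lo<st[i][4]<6000: continue
        P=np.array([ray(t,u,v,z) for v,u in np.argwhere(l==i)])[:,:2]
        mu=P.mean(0)
        if not(250<mu[0]<720 and -30<mu[1]<480):continue
        e=np.linalg.svd(P-mu)[2][0];k=(P-mu)@e
        if not 80<np.ptp(k)<160: continue
        mid=(k.min()+k.max())/2;e=e if np.median(k)>mid else -e   # bowl side carries more pixels
        print(st[i],"mid",(mu+(e if 1 else 0)*0+np.linalg.svd(P-mu)[2][0]*mid).round(1),"len",np.ptp(k).round(),"bowl dir",np.degrees(np.arctan2(e[1],e[0])).round(1))
E
python3 - <<'E'
from sp import *
s=env.state();print(s["ee_pos"],s["ee_rot"])
for n in("top","wrist","scene"):
    f=eyes.grab_frame(n);print(n);blobs(f,4.5)
    pickle.dump(f,open(f"s_{n}.pkl","wb"))
E
```

```text
[375.24530734  67.3036407  216.06998351] [1.79982742e+02 3.54288512e-02 1.15640529e+02]
top
[183 247  30   9 138] mid [346.6 298.4] len 90.0 bowl dir 101.5
wrist
[ 283   90   47  112 1615] mid [380.5 117.3] len 134.0 bowl dir 99.3
[ 373  146   61  101 1457] mid [517. 116.] len 135.0 bowl dir -86.8
scene
[297 196  18  16 208] mid [708.9 126.9] len 103.0 bowl dir 33.1
[190 214  29  18 140] mid [351.1 275.7] len 144.0 bowl dir 98.6
[224 232  27  17 137] mid [380.4 124.8] len 124.0 bowl dir 97.9
```

```bash
python3 - <<'E'
from h import *
d=pickle.load(open("f0.pkl","rb"));t=d["top"]
hsv=cv2.cvtColor(t["frame"],cv2.COLOR_RGB2HSV)
m=((hsv[...,0]<6)|(hsv[...,0]>174))&(hsv[...,1]>150)&(hsv[...,2]>60)
m[:,320:]=0
P=np.array([ray(t,u,v,10) for v,u in np.argwhere(m)])
i=P[:,0].argsort()[:400:40];print(P[i])
c=np.array([533,300.5]);e=np.array([.954,.299]);q=np.array([.299,-.954])
print("body corner",c+89*q+38*e)
E
```

```text
[[647.6 198.7  10. ]
 [661.3 204.   10. ]
 [666.8 283.5  10. ]
 [670.3 253.2  10. ]
 [673.8 275.8  10. ]
 [677.2 266.6  10. ]
 [680.8 204.7  10. ]
 [686.5 295.2  10. ]
 [692.4 184.6  10. ]
 [700.5 311.8  10. ]]
body corner [595.863 226.956]
```

>>> send_rows(
  grip=[0, 0, 0, 0, 0, 0, 0, 0],
  xyz=[
    [0.003, 0.025, 0],
    [0.0053, 0.05, -0.02],
    [0.0053, 0.05, -0.055],
    [0.0053, 0.05, -0.09],
    [0.0053, 0.05, -0.125],
    [0.0053, 0.05, -0.155],
    [0.0053, 0.05, -0.175],
    [0.0053, 0.05, -0.19],
  ],
  yaw=[-7, -13, -16.3, -16.3, -16.3, -16.3, -16.3, -16.3],
)

```text
time_s: 35.35
ee_pos: [379.9, 115.9, 23.9]
ee_rot: [-179.8, 0.0, 99.1]
force: [0.6, 0.0, -0.5]
gripper_width: 45.7
gripper_force: 0.0
```

>>> send_rows(
  grip=[0, 0, 0, 0, 0, 0, 0, 0],
  xyz=[
    [0, 0, -0.006],
    [0, 0, -0.012],
    [0, 0, -0.017],
    [0, 0, -0.021],
    [0, 0, -0.023],
    [0, 0, -0.023],
    [0, 0, -0.023],
    [0, 0, -0.023],
  ],
  yaw=[0, 0, 0, 0, 0, 0, 0, 0],
)

```text
time_s: 36.02
ee_pos: [380.9, 117.2, 3.4]
ee_rot: [179.9, -0.0, 99.2]
force: [0.7, -0.8, -0.4]
gripper_width: 45.7
gripper_force: 0.0
```

>>> send_rows(
  grip=[-1, -1, -1, -1, -1, -1, -1, -1],
  xyz=[
    [0, 0, 0],
    [0, 0, 0],
    [0, 0, 0],
    [0, 0, 0],
    [0, 0, 0],
    [0, 0, 0],
    [0, 0, 0],
    [0, 0, 0],
  ],
  yaw=[0, 0, 0, 0, 0, 0, 0, 0],
  grip_force=20,
)

```text
time_s: 36.68
ee_pos: [380.7, 117.2, 3.1]
ee_rot: [180.0, -0.0, 99.2]
force: [-0.9, -0.6, 2.2]
gripper_width: 20.0
gripper_force: 19.9
```

>>> send_rows(
  grip=[-1, -1, -1, -1, -1, -1, -1, -1],
  xyz=[
    [0, 0, 0.004],
    [0, 0, 0.012],
    [0, 0, 0.025],
    [0, 0, 0.04],
    [0, 0, 0.055],
    [0, 0, 0.07],
    [0, 0, 0.08],
    [0, 0, 0.08],
  ],
  yaw=[0, 0, 0, 0, 0, 0, 0, 0],
)

```text
time_s: 37.35
ee_pos: [382.1, 117.5, 85.3]
ee_rot: [179.7, -0.0, 99.2]
force: [0.5, 0.4, 0.7]
gripper_width: 20.2
gripper_force: 19.9
```

>>> send_rows(
  grip=[-1, -1, -1, -1, -1, -1, -1, -1],
  xyz=[
    [0.006, 0.008, 0],
    [0.018, 0.022, 0],
    [0.032, 0.039, 0],
    [0.048, 0.058, 0],
    [0.064, 0.077, 0],
    [0.08, 0.096, 0],
    [0.096, 0.115, 0],
    [0.11, 0.132, 0],
  ],
  yaw=[-4, -10, -17, -24, -31, -38, -45, -52],
)

```text
time_s: 38.02
ee_pos: [491.2, 250.1, 82.4]
ee_rot: [-180.0, 0.0, 46.9]
force: [0.7, -0.1, 0.8]
gripper_width: 20.3
gripper_force: 19.9
```

>>> send_rows(
  grip=[-1, -1, -1, -1, -1, -1, -1, -1],
  xyz=[
    [0.012, 0.015, 0],
    [0.024, 0.029, 0],
    [0.034, 0.041, 0],
    [0.04, 0.048, 0],
    [0.042, 0.051, 0],
    [0.042, 0.051, -0.01],
    [0.042, 0.051, -0.025],
    [0.042, 0.051, -0.04],
  ],
  yaw=[-7, -14, -20, -25, -29, -29.8, -29.8, -29.8],
)

```text
time_s: 38.68
ee_pos: [532.0, 299.7, 41.7]
ee_rot: [180.0, 0.0, 17.5]
force: [-0.4, -0.9, -0.7]
gripper_width: 20.6
gripper_force: 19.9
```

```bash
python3 - <<'E'
from h import *
from workcell import env,eyes
s=env.state();print(s["ee_pos"],s["ee_rot"],s["gripper_width"],s["gripper_force"])
f=eyes.grab_frame("wrist");pickle.dump(f,open("w12.pkl","wb"));cv2.imwrite("pics/w12.png",f["frame"][:,:,::-1])
E
```

```text
[531.97743688 299.6779308   41.7305505 ] [1.79980376e+02 4.68353022e-02 1.75141157e+01] 20.552065418051058 19.94413885011454
```

View pics/w12.png

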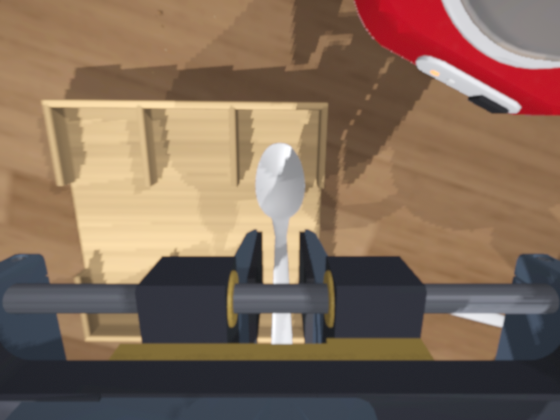

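>>> send_rows(
  grip=[-1, -1, -1, -1, -1, -1, -1, -1],
  xyz=[
    [0.001, 0.0005, -0.01],
    [0.001, 0.0005, -0.018],
    [0.001, 0.0005, -0.024],
    [0.001, 0.0005, -0.029],
    [0.001, 0.0005, -0.032],
    [0.001, 0.0005, -0.0335],
    [0.001, 0.0005, -0.0335],
    [0.001, 0.0005, -0.0335],
  ],
  yaw=[0, 0, 0, 0, 0, 0, 0, 0],
)

```text
time_s: 39.4
ee_pos: [533.8, 300.7, 9.8]
ee_rot: [-180.0, -0.0, 17.4]
force: [-0.1, -0.1, -0.2]
gripper_width: 20.2
gripper_force: 19.9
```

>>> send_rows(
  grip=[-0.4, -0.3, -0.2, -0.2, -0.2, -0.2, -0.2, -0.2],
  xyz=[
    [0, 0, 0],
    [0, 0, 0],
    [0, 0, 0],
    [0, 0, 0],
    [0, 0, 0.005],
    [0, 0, 0.03],
    [0, 0, 0.07],
    [0, 0, 0.11],
  ],
  yaw=[0, 0, 0, 0, 0, 0, 0, 0],
)

```text
time_s: 40.07
ee_pos: [532.6, 300.1, 120.0]
ee_rot: [180.0, 0.2, 17.4]
force: [1.4, 0.9, -1.1]
gripper_width: 36.4
gripper_force: 0.0
```

>>> send_rows(
  grip=[0, 0, 0, 0, 0, 0, 0, 0],
  xyz=[
    [-0.01, -0.01, 0.02],
    [-0.025, -0.025, 0.05],
    [-0.04, -0.04, 0.08],
    [-0.055, -0.055, 0.1],
    [-0.07, -0.07, 0.1],
    [-0.09, -0.08, 0.1],
    [-0.11, -0.09, 0.1],
    [-0.13, -0.1, 0.1],
  ],
  yaw=[7, 14, 21, 28, 35, 42, 49, 56],
)

```text
time_s: 40.73
ee_pos: [402.6, 200.0, 220.1]
ee_rot: [180.0, -0.0, 73.8]
force: [-0.3, 0.7, -0.7]
gripper_width: 45.2
gripper_force: 0.0
```

```bash
python3 - <<'E'
from sp import *
f=pickle.load(open("w12.pkl","rb"))
C=np.array([517,352]);e=np.array([.954,.299]);q=np.array([-.299,.954])
for u,v in((43,102),(327,103),(185,103),(86,342),(236,150),(322,150)):
    d=ray(f,u,v,18)[:2]-C;print((u,v),(d@e).round(1),(d@q).round(1))
s=env.state();print(s["ee_pos"],s["ee_rot"])
for n in("top","wrist","scene"):
    f=eyes.grab_frame(n);print(n);blobs(f,4.5)
E
```

```text
(43, 102) 82.9 83.1
(327, 103) 82.8 -80.7
(185, 103) 82.6 1.2
(86, 342) -80.2 84.8
(236, 150) 55.9 -27.2
(322, 150) 56.1 -78.8
[402.56431563 199.95163498 220.0720156 ] [ 1.79956681e+02 -3.48253051e-02  7.37558926e+01]
top
[254 216  41  16 182] mid [516.5 114.5] len 131.0 bowl dir -87.1
wrist
[ 321   18  112   85 1952] mid [534.2 300.8] len 138.0 bowl dir 18.1
[ 523   24   37  112 3011] mid [711.7 224.7] len 119.0 bowl dir 87.0
[ 189   72   67  109 1695] mid [350.  279.2] len 135.0 bowl dir 101.0
[ 372  168   39   89 1190] mid [516.6 121.8] len 126.0 bowl dir -86.6
scene
[230 190  22  20 106] mid [537.4 305.3] len 141.0 bowl dir 19.6
[298 196  16  15 171] mid [708.7 128.9] len 94.0 bowl dir 40.1
[190 214  29  18 136] mid [350.9 277. ] len 142.0 bowl dir 98.6
```

>>> send_rows(
  grip=[0, 0, 0, 0, 0, 0, 0, 0],
  xyz=[
    [-0.015, 0.023, 0],
    [-0.034, 0.051, 0],
    [-0.052, 0.078, -0.01],
    [-0.052, 0.078, -0.045],
    [-0.052, 0.078, -0.085],
    [-0.052, 0.078, -0.125],
    [-0.052, 0.078, -0.16],
    [-0.052, 0.078, -0.185],
  ],
  yaw=[7, 14, 21, 27, 27, 27, 27, 27],
)

```text
time_s: 41.55
ee_pos: [351.2, 278.6, 31.9]
ee_rot: [-179.9, 0.1, 100.4]
force: [0.1, -0.2, -0.4]
gripper_width: 45.6
gripper_force: 0.0
```

>>> send_rows(
  grip=[0, 0, 0, 0, 0, 0, 0, 0],
  xyz=[
    [0, 0, -0.01],
    [0, 0, -0.018],
    [0, 0, -0.024],
    [0, 0, -0.029],
    [0, 0, -0.032],
    [0, 0, -0.032],
    [0, 0, -0.032],
    [0, 0, -0.032],
  ],
  yaw=[0, 0, 0, 0, 0, 0, 0, 0],
)

```text
time_s: 42.22
ee_pos: [352.0, 278.9, 3.1]
ee_rot: [179.9, -0.0, 100.4]
force: [0.7, 1.0, 0.0]
gripper_width: 45.4
gripper_force: 0.0
```

>>> send_rows(
  grip=[-1, -1, -1, -1, -1, -1, -1, -1],
  xyz=[
    [0, 0, 0],
    [0, 0, 0],
    [0, 0, 0],
    [0, 0, 0],
    [0, 0, 0],
    [0, 0, 0],
    [0, 0, 0],
    [0, 0, 0],
  ],
  yaw=[0, 0, 0, 0, 0, 0, 0, 0],
)

```text
time_s: 42.88
ee_pos: [351.7, 278.7, 2.6]
ee_rot: [180.0, -0.0, 100.4]
force: [0.4, -0.5, 2.7]
gripper_width: 19.8
gripper_force: 20.0
```

>>> send_rows(
  grip=[-1, -1, -1, -1, -1, -1, -1, -1],
  xyz=[
    [0, 0, 0.004],
    [0, 0, 0.012],
    [0, 0, 0.025],
    [0, 0, 0.04],
    [0, 0, 0.055],
    [0, 0, 0.07],
    [0, 0, 0.08],
    [0, 0, 0.08],
  ],
  yaw=[0, 0, 0, 0, 0, 0, 0, 0],
)

```text
time_s: 43.55
ee_pos: [352.8, 279.6, 84.9]
ee_rot: [179.7, -0.1, 100.4]
force: [1.0, -0.7, -0.5]
gripper_width: 20.3
gripper_force: 20.0
```

>>> send_rows(
  grip=[-1, -1, -1, -1, -1, -1, -1, -1],
  xyz=[
    [0.006, 0.005, 0],
    [0.018, 0.015, 0],
    [0.032, 0.027, 0],
    [0.048, 0.04, 0],
    [0.064, 0.054, 0],
    [0.08, 0.067, 0],
    [0.096, 0.08, 0],
    [0.11, 0.092, 0],
  ],
  yaw=[-4, -10, -17, -24, -31, -38, -45, -52],
)

```text
time_s: 44.22
ee_pos: [462.2, 371.1, 81.8]
ee_rot: [-180.0, 0.1, 48.1]
force: [-0.3, 0.2, 0.8]
gripper_width: 19.9
gripper_force: 20.0
```

>>> send_rows(
  grip=[-1, -1, -1, -1, -1, -1, -1, -1],
  xyz=[
    [0.012, 0.01, 0],
    [0.024, 0.02, 0],
    [0.034, 0.028, 0],
    [0.038, 0.032, 0],
    [0.0395, 0.033, 0],
    [0.0395, 0.033, -0.01],
    [0.0395, 0.033, -0.025],
    [0.0395, 0.033, -0.04],
  ],
  yaw=[-7, -14, -20, -26, -31, -31, -31, -31],
)

```text
time_s: 44.88
ee_pos: [500.6, 403.2, 41.2]
ee_rot: [180.0, 0.0, 17.6]
force: [0.0, -0.2, -0.7]
gripper_width: 20.2
gripper_force: 20.0
```

>>> send_rows(
  grip=[-1, -1, -1, -1, -1, -1, -1, -1],
  xyz=[
    [0, 0, -0.01],
    [0, 0, -0.018],
    [0, 0, -0.024],
    [0, 0, -0.029],
    [0, 0, -0.032],
    [0, 0, -0.0335],
    [0, 0, -0.0335],
    [0, 0, -0.0335],
  ],
  yaw=[0, 0, 0, 0, 0, 0, 0, 0],
)

```text
time_s: 45.55
ee_pos: [501.4, 403.8, 9.4]
ee_rot: [-180.0, -0.0, 17.4]
force: [0.1, -0.2, 0.3]
gripper_width: 19.8
gripper_force: 20.0
```

>>> send_rows(
  grip=[-0.4, -0.3, -0.2, -0.2, -0.2, -0.2, -0.2, -0.2],
  xyz=[
    [0, 0, 0],
    [0, 0, 0],
    [0, 0, 0],
    [0, 0, 0],
    [0, 0, 0.005],
    [0, 0, 0.03],
    [0, 0, 0.07],
    [0, 0, 0.11],
  ],
  yaw=[0, 0, 0, 0, 0, 0, 0, 0],
)

```text
time_s: 46.22
ee_pos: [500.2, 403.0, 119.3]
ee_rot: [179.9, 0.2, 17.4]
force: [1.4, 0.2, -0.1]
gripper_width: 36.6
gripper_force: 0.0
```

>>> send_rows(
  grip=[0, 0, 0, 0, 0, 0, 0, 0],
  xyz=[
    [0, -0.02, 0.02],
    [0, -0.05, 0.05],
    [0, -0.085, 0.08],
    [0, -0.12, 0.1],
    [0, -0.155, 0.1],
    [0, -0.19, 0.1],
    [0, -0.225, 0.1],
    [0, -0.25, 0.1],
  ],
  yaw=[7, 14, 21, 28, 35, 42, 49, 56],
)

```text
time_s: 46.88
ee_pos: [500.6, 151.0, 219.9]
ee_rot: [179.9, 0.0, 73.7]
force: [-0.4, 0.3, 1.0]
gripper_width: 45.6
gripper_force: 0.0
```

```bash
python3 - <<'E'
from sp import *
s=env.state();print(s["ee_pos"],s["ee_rot"])
for n in("top","wrist","scene"):
    f=eyes.grab_frame(n);print(n);blobs(f,4.5)
E
```

```text
[500.56141963 150.9548937  219.85416729] [1.79934428e+02 2.03534726e-02 7.37161531e+01]
top
[183 179  11  39 184] mid [501.  404.4] len 135.0 bowl dir 18.0
[265 219  29  13 131] mid [517.5 100. ] len 90.0 bowl dir -87.6
wrist
[ 219    0  107   83 1943] mid [532.7 302. ] len 137.0 bowl dir 17.9
[ 279  150   44  103 1380] mid [516.  116.1] len 137.0 bowl dir -87.9
scene
[208 182  22  19  96] mid [504.5 408.5] len 141.0 bowl dir 20.4
[230 190  22  20 105] mid [537.4 305.2] len 141.0 bowl dir 19.7
[297 196  18  15 204] mid [711.  128.4] len 98.0 bowl dir 32.3
```

>>> send_rows(
  grip=[0, 0, 0, 0, 0, 0, 0, 0],
  xyz=[
    [0.008, -0.018, 0],
    [0.016, -0.0355, 0],
    [0.016, -0.0355, -0.01],
    [0.016, -0.0355, -0.045],
    [0.016, -0.0355, -0.085],
    [0.016, -0.0355, -0.125],
    [0.016, -0.0355, -0.16],
    [0.016, -0.0355, -0.185],
  ],
  yaw=[7, 14, 19, 19, 19, 19, 19, 19],
)

```text
time_s: 47.7
ee_pos: [515.6, 119.2, 31.1]
ee_rot: [-179.8, 0.0, 92.4]
force: [0.9, -0.5, -0.1]
gripper_width: 45.5
gripper_force: 0.0
```

>>> send_rows(
  grip=[0, 0, 0, 0, 0, 0, 0, 0],
  xyz=[
    [0, 0, -0.01],
    [0, 0, -0.018],
    [0, 0, -0.024],
    [0, 0, -0.029],
    [0, 0, -0.032],
    [0, 0, -0.032],
    [0, 0, -0.032],
    [0, 0, -0.032],
  ],
  yaw=[0, 0, 0, 0, 0, 0, 0, 0],
)

```text
time_s: 48.37
ee_pos: [517.7, 118.2, 2.8]
ee_rot: [179.9, -0.0, 92.4]
force: [-0.6, 0.7, -0.5]
gripper_width: 45.6
gripper_force: 0.0
```

>>> send_rows(
  grip=[-1, -1, -1, -1, -1, -1, -1, -1],
  xyz=[
    [0, 0, 0],
    [0, 0, 0],
    [0, 0, 0],
    [0, 0, 0],
    [0, 0, 0],
    [0, 0, 0],
    [0, 0, 0],
    [0, 0, 0],
  ],
  yaw=[0, 0, 0, 0, 0, 0, 0, 0],
)

```text
time_s: 49.03
ee_pos: [517.2, 118.1, 2.1]
ee_rot: [180.0, 0.0, 92.4]
force: [-0.1, 0.1, 2.3]
gripper_width: 20.2
gripper_force: 19.9
```

>>> send_rows(
  grip=[-1, -1, -1, -1, -1, -1, -1, -1],
  xyz=[
    [0, 0, 0.004],
    [0, 0, 0.012],
    [0, 0, 0.025],
    [0, 0, 0.04],
    [0, 0, 0.055],
    [0, 0, 0.07],
    [0, 0, 0.08],
    [0, 0, 0.08],
  ],
  yaw=[0, 0, 0, 0, 0, 0, 0, 0],
)

```text
time_s: 49.7
ee_pos: [518.6, 118.5, 84.5]
ee_rot: [179.7, -0.0, 92.4]
force: [0.4, 0.5, -1.2]
gripper_width: 19.6
gripper_force: 20.0
```

>>> send_rows(
  grip=[-1, -1, -1, -1, -1, -1, -1, -1],
  xyz=[
    [0, 0.006, 0],
    [0, 0.018, 0],
    [0, 0.034, 0],
    [-0.001, 0.05, 0],
    [-0.001, 0.067, 0],
    [-0.001, 0.084, 0],
    [-0.001, 0.1, 0],
    [-0.001, 0.117, 0],
  ],
  yaw=[4, 10, 17, 24, 31, 38, 45, 52],
)

```text
time_s: 50.37
ee_pos: [515.5, 235.6, 81.2]
ee_rot: [-179.9, -0.0, 144.8]
force: [-0.5, 0.1, 0.1]
gripper_width: 19.9
gripper_force: 20.0
```

>>> send_rows(
  grip=[-1, -1, -1, -1, -1, -1, -1, -1],
  xyz=[
    [0, 0.017, 0],
    [0, 0.034, 0],
    [0, 0.051, 0],
    [0, 0.068, 0],
    [0, 0.085, 0],
    [-0.001, 0.1, 0],
    [-0.001, 0.112, 0],
    [-0.001, 0.1165, 0],
  ],
  yaw=[7, 14, 21, 28, 35, 42, 48, 53],
)

```text
time_s: 51.03
ee_pos: [514.5, 353.1, 81.0]
ee_rot: [180.0, -0.1, -162.2]
force: [0.1, 0.6, 0.2]
gripper_width: 20.0
gripper_force: 20.0
```

>>> send_rows(
  grip=[-1, -1, -1, -1, -1, -1, -1, -1],
  xyz=[
    [0, 0, 0],
    [0, 0, -0.015],
    [0, 0, -0.03],
    [0, 0, -0.045],
    [0, 0, -0.055],
    [0, 0, -0.063],
    [0, 0, -0.069],
    [0, 0, -0.069],
  ],
  yaw=[0, 0, 0, 0, 0, 0, 0, 0],
)

```text
time_s: 51.7
ee_pos: [514.5, 351.0, 11.8]
ee_rot: [-180.0, -0.1, -162.6]
force: [0.1, 1.1, -0.1]
gripper_width: 19.9
gripper_force: 20.0
```

>>> send_rows(
  grip=[-1, -1, -1, -0.4, -0.25, -0.25, -0.25, -0.25],
  xyz=[
    [0, 0, -0.002],
    [0, 0, -0.0035],
    [0, 0, -0.0035],
    [0, 0, -0.0035],
    [0, 0, -0.0035],
    [0, 0, -0.0035],
    [0, 0, -0.0035],
    [0, 0, 0.005],
  ],
  yaw=[0, 0, 0, 0, 0, 0, 0, 0],
)

```text
time_s: 52.37
ee_pos: [514.1, 350.9, 16.9]
ee_rot: [-180.0, -0.2, -162.6]
force: [-0.1, -0.2, 0.3]
gripper_width: 33.9
gripper_force: 0.0
```

>>> send_rows(
  grip=[-0.25, -0.25, -0.25, -0.25, -0.25, -0.25, -0.25, -0.25],
  xyz=[
    [0, 0, 0.03],
    [0, 0, 0.07],
    [0, 0, 0.11],
    [-0.01, 0, 0.15],
    [-0.03, 0, 0.19],
    [-0.06, 0, 0.2],
    [-0.09, 0, 0.2],
    [-0.12, 0, 0.2],
  ],
  yaw=[0, 0, 0, 0, 0, 0, 0, 0],
)

```text
time_s: 53.03
ee_pos: [394.4, 351.8, 220.3]
ee_rot: [179.9, 0.2, -162.6]
force: [0.2, 1.1, -1.5]
gripper_width: 34.1
gripper_force: 0.0
```

>>> send_rows(
  grip=[0, 0, 0, 0, 0, 0, 0, 0],
  xyz=[
    [-0.015, 0.03, 0],
    [-0.03, 0.06, 0],
    [-0.045, 0.09, 0],
    [-0.06, 0.12, 0],
    [-0.075, 0.15, 0],
    [-0.09, 0.18, 0],
    [-0.1, 0.2, 0],
    [-0.1, 0.2, 0],
  ],
  yaw=[0, 0, 0, 0, 0, 0, 0, 0],
)

```text
time_s: 53.7
ee_pos: [292.7, 555.3, 218.2]
ee_rot: [179.8, 0.0, -162.4]
force: [0.1, 0.1, 0.4]
gripper_width: 45.7
gripper_force: 0.0
```

```bash
python3 - <<'E'
from sp import *
s=env.state();print(s["ee_pos"],s["force"])
d=pickle.load(open("f0.pkl","rb"))
for n in("top","scene"):
    f=eyes.grab_frame(n);print(n);blobs(f,9)
    a,b=d[n]["frame"].astype(int),f["frame"].astype(int)
    for nm,p,r in(("mill",[635,-236,60],9),("salt",[609.5,-340,40],8),("glass",[561,540,45],14),("cup",[678,109,20],10),("lidgrip",[421,-69,120],9),("deck",[600,-97,96],8),("mat+tray",[473,-326,10],25)):
        u,v=proj(f,p).astype(int);D=np.abs(a-b)[v-r:v+r,u-r:u+r].max(2);print(nm,(u,v),"changed px frac",(D>40).mean().round(2))
    # wooden lid extent along caddy axis
    hsv=cv2.cvtColor(f["frame"],cv2.COLOR_RGB2HSV);W=np.array([402,-65.5])
    print("lid sat", [(x,int(hsv[tuple(proj(f,[*(W+x*np.array([.988,-.156])+30*np.array([.156,.988])),106]).astype(int)[::-1])][1])) for x in range(-2,160,6)])
E
```

```text
[292.68162833 555.30193507 218.16527846] [0.06604569 0.13198326 0.38991323]
top
[183 179  11  39 183] mid [499.3 402.9] len 134.0 bowl dir 18.0
[200 180  11  39 183] mid [515.1 351.3] len 134.0 bowl dir 17.0
[218 181   9  39 177] mid [531.2 298.8] len 134.0 bowl dir 18.4
mill (np.int64(396), np.int64(220)) changed px frac 0.0
salt (np.int64(426), np.int64(241)) changed px frac 0.07
glass (np.int64(154), np.int64(162)) changed px frac 0.02
cup (np.int64(293), np.int64(178)) changed px frac 0.15
lidgrip (np.int64(323), np.int64(258)) changed px frac 0.49
deck (np.int64(350), np.int64(210)) changed px frac 0.0
mat+tray (np.int64(407), np.int64(283)) changed px frac 0.58
lid sat [(-2, 106), (4, 122), (10, 117), (16, 113), (22, 107), (28, 113), (34, 123), (40, 118), (46, 122), (52, 122), (58, 129), (64, 111), (70, 113), (76, 117), (82, 109), (88, 110), (94, 107), (100, 111), (106, 111), (112, 109), (118, 111), (124, 106), (130, 110), (136, 6), (142, 7), (148, 1), (154, 3)]
scene
[208 182  22  19  96] mid [500.9 402.9] len 141.0 bowl dir 20.4
[219 186  22  19 101] mid [517.8 352.3] len 139.0 bowl dir 19.4
[230 190  22  20 102] mid [533.5 300.3] len 140.0 bowl dir 19.9
[297 196  16  15 164] mid [705.2 126.6] len 98.0 bowl dir 28.6
mill (np.int64(371), np.int64(249)) changed px frac 0.0
salt (np.int64(392), np.int64(276)) changed px frac 0.0
glass (np.int64(210), np.int64(163)) changed px frac 0.0
cup (np.int64(303), np.int64(205)) changed px frac 0.04
lidgrip (np.int64(285), np.int64(237)) changed px frac 0.44
deck (np.int64(331), np.int64(224)) changed px frac 0.02
mat+tray (np.int64(357), np.int64(303)) changed px frac 0.35
lid sat [(-2, 83), (4, 92), (10, 92), (16, 93), (22, 94), (28, 93), (34, 94), (40, 94), (46, 92), (52, 93), (58, 93), (64, 93), (70, 94), (76, 94), (82, 95), (88, 94), (94, 95), (100, 94), (106, 94), (112, 94), (118, 94), (124, 95), (130, 91), (136, 33), (142, 14), (148, 10), (154, 10)]
```

```bash
python3 - <<'E'
from h import *
f,_=pickle.load(open("w11.pkl","rb"));g,_=pickle.load(open("w2.pkl","rb"))
for nm,F in(("before",g),("after",f)):
    G=cv2.cvtColor(F["frame"],cv2.COLOR_RGB2GRAY);print(nm)
    for v in range(140,248,8):print(v,*G[v,216:352:7])
E
```

```text
before
140 138 141 195 202 211 218 230 229 205 212 228 186 169 163 183 182 161 211 192 189
148 142 215 152 154 157 157 154 154 157 233 176 156 157 159 158 163 215 205 188 189
156 134 230 143 175 248 239 152 155 147 233 219 156 155 208 239 244 236 209 193 181
164 118 218 134 248 254 253 164 155 198 232 221 199 154 240 237 236 215 214 178 196
172 99 176 135 227 255 250 144 182 217 229 222 217 184 179 238 223 235 212 188 187
180 101 122 155 152 152 153 153 178 177 223 228 177 178 177 173 225 217 216 192 191
188 100 103 180 151 152 152 153 181 180 214 231 179 179 172 230 245 243 216 190 190
196 107 107 209 152 152 151 151 177 179 203 234 213 193 189 233 235 228 220 216 202
204 100 98 230 183 149 149 214 233 234 199 235 231 177 176 238 239 194 218 208 178
212 103 100 229 135 151 173 215 215 215 196 234 205 151 151 149 198 217 217 204 200
220 102 100 196 142 150 152 213 212 211 200 233 185 134 135 176 205 205 204 193 188
228 105 100 164 189 142 117 117 148 200 210 231 208 220 228 217 206 188 214 207 196
236 89 97 157 176 159 130 148 152 150 120 230 208 142 142 148 156 190 201 185 53
244 86
[... 551 characters left out ...]
4 235 234 236 235 232 217 190 127
188 156 207 169 210 211 203 175 176 222 224 223 231 231 232 232 232 222 214 166 131
196 149 191 163 215 215 154 179 182 234 224 225 233 233 233 231 215 215 209 180 145
204 143 176 157 212 198 149 173 217 230 223 226 230 230 213 213 213 228 217 206 131
212 143 163 156 212 154 148 151 211 212 222 226 214 215 215 216 216 217 206 191 131
220 121 143 156 208 148 149 205 213 213 221 227 214 214 215 215 215 215 196 183 145
228 110 158 155 193 122 115 140 205 205 219 227 207 207 208 208 207 191 208 211 151
236 102 123 115 58 227 218 160 160 208 217 227 221 227 229 229 172 59 124 182 128
244 121 124 63 41 152 143 143 150 136 215 227 180 166 152 145 100 59 120 124 127
```

```bash
python3 - <<'E'
from h import *
from workcell import eyes
d=pickle.load(open("f0.pkl","rb"))
for n in("top","scene"):
    f=eyes.grab_frame(n);hsv=cv2.cvtColor(f["frame"],cv2.COLOR_RGB2HSV)
    D=np.abs(f["frame"].astype(int)-d[n]["frame"]).max(2)
    m=((D>45)&(hsv[...,1]<70)&(hsv[...,2]>110)).astype(np.uint8)
    k,l,st,c=cv2.connectedComponentsWithStats(m)
    for i in range(1,k):
        p=ray(f,*c[i],10)
        if st[i][4]>15 and 200<p[0]<760 and -600<p[1]<520:print(n,st[i],p)
E
```

```text
top [246 139  11  10  35] [752.4 292.4  10. ]
top [258 147  19   6  54] [756.5 225.2  10. ]
top [183 179  11  38 181] [506.3 404.7  10. ]
top [202 180   9  12  80] [559.7 364.8  10. ]
top [218 181   9  38 169] [535.1 299.9  10. ]
top [320 180  47  58 662] [625.8 -58.1  10. ]
top [200 192   6  26  93] [489.9 343.3  10. ]
top [  74  221   91   73 1565] [267.2 495.3  10. ]
top [145 235  13  16  29] [323.2 440.3  10. ]
top [384 259  38  44 598] [ 461.8 -300.    10. ]
top [306 261  16  19 101] [416.7 -50.4  10. ]
top [416 266  19  29 187] [ 501. -373.   10.]
top [394 270  15  10  67] [ 499.  -301.9   10. ]
top [417 278   3   8  16] [ 492.  -352.8   10. ]
top [431 283   3  11  24] [ 486.  -396.1   10. ]
scene [223 182   6   6  27] [547.5 417.5  10. ]
scene [232 186   9   6  35] [562.2 366.6  10. ]
scene [208 189  13  11  30] [473.3 394.3  10. ]
scene [246 191   5   5  19] [579.7 314.2  10. ]
scene [219 193  12  11  28] [486.2 341.1  10. ]
scene [231 197  12  12  33] [502.2 288.2  10. ]
scene [305 207  32  35 265] [672.   12.4  10. ]
scene [272 237  10  35 132] [434.5 -17.8  10. ]
scene [348 276  13   8  44] [ 535.6 -257.    10. ]
scene [357 282  14  20  94] [ 519.4 -309.6   10. ]
scene [329 286  18  23 127] [ 439.4 -272.1   10. ]
scene [374 293  12  19  70] [ 528.9 -364.3   10. ]
scene [340 301   7   5  24] [ 444.4 -296.8   10. ]
scene [354 306  11   7  29] [ 459.8 -338.7   10. ]
scene [346 308   7  10  36] [ 432.4 -329.    10. ]
scene [368 312  10   8  37] [ 472.6 -379.6   10. ]
scene [350 317   7   6  20] [ 420.6 -355.6   10. ]
```

```bash
python3 -c "
from workcell import env
print(env.job_done())"
```

```text
the job is handed in; nothing more can be done
None
```

The job is handed in. The tray was emptied into the caddy, though I saw only three of the four capsules inside it. The lid is shut against its stop, the tray is upright on its mat, all three teaspoons lie bowl-outward one per compartment, and the mill, salt, glass and cup were left untouched. The fingers slipped off the tray's handle once during tipping and I had to regrip it.

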